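# Change over the reagents at the titration stand

## Task

Swap the two amber glass containers: the squat jar standing on the white stand board goes into the leaning rack tray, flat on its floor, where the tall bottle is now, and the tall bottle goes upright onto the board's round rubber pad, wholly on it, where the jar was. Also take the white plastic stirring rod out of the rack's sleeve and drop it end-down into the narrow upright holder on the board. Set the glass down gently, never letting it fall, and leave the stock bottle, beaker and flask where they are.

Things in the scene. Friction and masses are not known exactly. Their poses are not given: they have to be found in the camera images.
- jar: Squat amber glass jar with a white cap, 86 mm high; straight body 58 mm in diameter from the bottom up to 66 mm, then the cap, 51 mm in diameter, from 70 to 86 mm. 0.15 to 0.31 kg. Starts upright on the rubber pad. Origin: centre of its underside; z runs up its axis.
- bottle: Tall narrow-necked amber glass bottle with a white cap, 118 mm high; straight body 50 mm in diameter from the bottom up to 84 mm, shoulder, then the cap, 28 mm in diameter, from 98 to 118 mm. 0.14 to 0.28 kg. Starts in the rack tray, leaning with it (its side against the tray's front wall). Origin: centre of its underside; z runs along its axis to the cap.
- rod: Straight white plastic stirring rod, 10 mm in diameter, 180 mm long, 0.03 kg. Starts standing in the rack's sleeve, leaning about as the sleeve does. Origin: centre of its lower end; z runs along the rod to its upper end.
- bay: Leaning square open-topped tray of the grey rack (fixed; new place and yaw each time, left or right of the board). Inner 74 x 74 mm, walls 6 mm thick reaching 32 mm above the inner floor. Origin: centre of the inner floor, 34 mm above the bench; z is the tray's axis, leaning 25 degrees from vertical, top towards the robot's side; y is level, along the rack; -x is the tray's lower, front side.
- sleeve (a point): Centre of the mouth of the rack's square sleeve that holds the rod: inner 15 x 15 mm, outer 27 x 27 mm, 70 mm deep. It stands parallel to the tray (axes as the tray's, z out of the mouth), 90 mm along the tray's y from its centre.
- pad (a point): Centre of the top face of the round black rubber pad, 90 mm in diameter, on the white stand board (210 x 200 x 18 mm, fixed; new place and yaw each time). The pad's top is 21 mm above the bench. Axes of the board, z up. In these axes a 12 mm thick upright retort rod, reaching 288 mm above the bench, is at x +133, y -45 mm, with a small clamp at 230 mm that points to +x.
- holder (a point): Centre of the inner floor of the narrow upright round rod holder on the board: inner diameter 26 mm, outer 34 mm, its mouth 80 mm above this point; this point is 23 mm above the bench and, in the board's axes, at x +90, y +90 mm from the pad. Axes as the board, z up.
- stock_bottle: Bystander: big amber stock bottle, 84 mm in diameter, 190 mm high, at the back in the middle. Origin: centre of its underside.
- beaker: Bystander: empty glass beaker, 68 mm in diameter, 85 mm high, near the left front. The bench between rack and board, in front of the stock bottle, is free. Origin: centre of its underside.
- flask: Bystander: conical glass flask with a cork, 72 mm in diameter at the foot, 112 mm high, near the right front. Origin: centre of its underside.
Not all that is in view belongs to the job. Leave any pink look-alike of the bottle alone.

How it is judged (in metres and radians):
At the end, for the whole second after the job is handed in: Jar on the tray floor, cap outwards (centre within 18 mm of the tray's, axis within 0.3 rad of the tray's); bottle upright on the pad (centre within 20 mm of the pad's, tilt under 0.1 rad); rod standing in the holder, its lower end on the floor (within 12 mm); all three at rest (distance between jar and bay below 0.018 m and angle between the z axis of jar and the z axis of bay, either way round below 0.3 rad and linear speed of each of jar, bottle, rod below 0.05 m/s and horizontal distance between bottle and pad below 0.02 m and z of bottle in the frame of pad between -0.006 and 0.006 m and angle between bottle's own z axis and vertical below 0.1 rad and horizontal distance between rod and holder below 0.016 m and z of rod in the frame of holder between -0.006 and 0.012 m and angle between rod's own z axis and vertical below 0.35 rad); the robot touches nothing.
It fails at once if the jar is dropped (moves faster than 0.6 m/s out of the fingers) (linear speed of jar above 0.6 m/s and contact force between jar and the fingers below 0.05 N).
It fails at once if the bottle is dropped (moves faster than 0.6 m/s out of the fingers) (linear speed of bottle above 0.6 m/s and contact force between bottle and the fingers below 0.05 N).
It fails at once if the stock bottle is moved by more than 20 mm (distance of stock_bottle from where it was at the start of the episode above 0.02 m).
It fails at once if the beaker is moved by more than 20 mm (distance of beaker from where it was at the start of the episode above 0.02 m).
It fails at once if the flask is moved by more than 20 mm (distance of flask from where it was at the start of the episode above 0.02 m).
It also fails if it takes over 72 s, if anything falls off the work surface, if the arm or the gripper's body presses on something with over 40 N, if the wrist force passes 120 N, or if a joint passes its speed limit or range.

## Robot

A 6-joint arm with a two-finger parallel gripper is mounted at the origin on the work surface. World frame = base frame: x ahead of the robot, y to its left, z up, the work surface at z = 0. Lengths are in m, angles in degrees, forces in N, time in s.
With the tool pointing down it reaches from about 0.4 to 0.825 m from the base axis. Payload 7 kg.
Tool frame: the origin (TCP) lies at the very end of the fingers, on their centre line; the grasp point (between the pads) lies behind it (r.grasp_offset is the z of the grasp point in the tool frame, in m); z points along the fingers, y is the direction in which the jaws open and shut (so a half turn about z gives the same grasp; the last joint's range is limited). The gripper opens to 88 mm and grips with 3 to 60 N. Pads are 19 mm wide; open, the fingers measure 130 mm over their backs; the gripper's body (78 mm by 193 mm) begins 47 mm behind the grasp point.
Start: joints at [89.674, 20.546, 0.682, 0, -70.136, -16.507], TCP at [0.195, 0.646, 0.188] pointing down, gripper open.
Joint ranges: [-176.03, 176.03], [-82.01, 121.73], [-58.28, 71.71], [-173.87, 95.51], [-174.79, -0.11], [-173.66, 173.66]. Speed limits (degrees/s): [136.94, 136.94, 172.46, 180, 180, 180].

## Interface

Orientations are given as [roll, pitch, yaw] about the fixed x, y, z axes, in that order (R = Rz(yaw) Ry(pitch) Rx(roll)).
In Python, from plant import r gives the robot as it stands. The module is installed in compiled form; this text tells all that it offers.
- The arm moves only by the tool servo_tool, never from a script. Its argument "targets" is a list of rows, each an object of numbers: "dx", "dy", "dz": the shift along the world's x, y, z in cm; "spin": the turn about the world's z in rad; "grip": the opening in per cent of the stroke, from 0 (shut) to 100 (fully open). A call has exactly 10 rows; each row is the pose to reach, as a shift and turn from the pose commanded when the call began; what a row does not reach only later rows make up. A row lasts 1/12 s, in which the tool goes at most 41.7 mm and 7.16 degrees, less where a joint would pass 70% of its speed; a pose out of reach is approached as far as the arm can. A call with a gripper value outside its range is refused whole. The fingers move at their own pace and stop on an object; "squeeze" is the grip in N (left out, the last holds). Time passes only in rows, so rows that repeat a pose let the fingers close, or fill a call up. It gives the time, the measured TCP pose, the force and the opening at its end, in the units of the state.
- r.get_state(): the state, without advancing time (a new reading comes with each control period).
- r.capture(name): name is "side" or "top"; returns the picture (400x640x3 uint8, blue, green, red); there is no depth.
- r.get_calibration(name): a dict with "K" (3x3 intrinsics, pixels), "extrinsics" (4x4, takes a point from camera to world coordinates). Camera axes: x right, y down, z forward; pixel columns grow to the right and rows downward; lengths in m; the calibration is good to about 2 mm. A picture is of the moment at which its call begins. get_calibration takes no time and is no camera call.
- r.close_job(): hands the job in, once; it reports no verdict.
Trained networks look in the newest picture that a camera, given by its name, has taken for a name from the list of things; names that differ only in an ending like _2 or _b are one class to them, and where a whole thing is asked for, a point or a joint stands for the part that bears it (a point fixed in the world has none). Each returns a list of dicts, best first, with "p" (0 to 1); they miss things now and then, are a little off and sometimes report something else, mostly with a low value. They report only what shows in the picture. A call takes as long as a camera call. They do not tell look-alikes from the thing itself.
- r.cut_out(name, camera): "mask" (400x640 bool, what is visible of it) and "extent" ([left, top, right, bottom] in pixels, round what is visible of it).
The state is a dict: "time_s": time; "joints": joint angles; "qd": joint speeds; "joint_torque": joint torques, N m; "tcp_pos": TCP position; "eef_rot": TCP orientation; "contact_force": force on the tool from outside, world axes, zero at the start; "moment": the same for the moment, N m; "gripper_width": finger opening in m.
Only numpy, scipy, OpenCV 4.12 (cv2) and the standard library are available. Lean on these libraries where they do the work, as an engineer would, in place of code of your own. Each camera call takes 0.05 s, during which the arm holds its last target. There are 200 camera calls.

## Working session

There is one attempt and no reset: what is moved stays moved. The work goes in short steps, Python scripts to look and compute and a tool call to move; the robot and the scene stay as the last step left them, time stands still between calls to the robot, and variables do not carry over. Pictures are saved under pics/ and viewed, about 8 in all and at most 12, crops included, and the job is handed in when it is done.

Besides the shell and the picture viewer there is one more tool, called by a JSON object that holds its "op" and its "data", one argument or row to a line. servo_tool: Moves the arm, as the interface text tells. Its arguments: {"type":"object","properties":{"targets":{"type":"array"},"squeeze":{"type":"number"}},"required":["targets"]}

```bash
mkdir -p pics; cat > h.py <<'E'
import numpy as np, cv2
from plant import r
def cal(n):
    c=r.get_calibration(n); return np.array(c["K"]),np.array(c["extrinsics"])
def proj(n,P):
    K,E=cal(n); P=np.atleast_2d(P); C=(P-E[:3,3])@E[:3,:3]; u=C@K.T; return u[:,:2]/u[:,2:]
def ray(n,uv):
    K,E=cal(n); d=np.linalg.inv(K)@np.array([uv[0],uv[1],1.]); return E[:3,3],E[:3,:3]@d
def onz(n,uv,z):
    o,d=ray(n,uv); return o+d*(z-o[2])/d[2]
E
python3 - <<'E'
from h import *
print(r.get_state()["time_s"],r.grasp_offset)
for n in("side","top"):
    im=r.capture(n); cv2.imwrite(f"pics/{n}0.png",im); K,E=cal(n); print(n,K[0,0],E.round(3).tolist())
    for t in("jar","bottle","rod","bay","sleeve","pad","holder","stock_bottle","beaker","flask"):
        for d in r.cut_out(t,n)[:3]: 
            m=d["mask"]; ys,xs=np.nonzero(m); print(n,t,round(d["p"],2),d["extent"],len(xs),xs.mean().round(1) if len(xs) else 0,ys.mean().round(1) if len(xs) else 0)
E
```

```text
0.0 -0.0188
side 364.2395598349725 [[0.987, -0.107, 0.117, 0.455], [-0.158, -0.607, 0.779, -0.789], [-0.012, -0.788, -0.616, 0.739], [0.0, 0.0, 0.0, 1.0]]
side jar 0.72 [297.0, 162.3, 318.9, 198.1] 599 306.8 181.9
side bottle 0.83 [298.7, 248.1, 332.4, 288.3] 800 313.5 269.1
side bottle 0.57 [285.0, 341.3, 343.8, 372.2] 1357 310.0 356.4
side rod 0.74 [292.6, 206.0, 316.5, 240.4] 164 304.8 222.0
side bay 0.71 [307.5, 233.6, 347.2, 304.0] 1238 327.9 270.9
side sleeve 0.56 [308.4, 232.8, 349.3, 299.8] 1270 328.1 271.6
side pad 0.74 [290.1, 122.6, 381.9, 211.3] 2585 331.6 182.0
side holder 0.77 [290.8, 120.0, 378.7, 212.6] 2566 330.7 182.7
side stock_bottle 0.62 [367.2, 160.9, 397.7, 223.9] 1534 381.7 193.9
side stock_bottle 0.22 [287.3, 119.1, 380.8, 212.1] 2593 331.5 181.8
side beaker 0.74 [231.3, 144.0, 256.2, 171.9] 449 243.2 156.4
side flask 0.6 [218.6, 329.9, 252.8, 376.7] 1215 234.4 357.8
top 515.4911300646462 [[-0.013, -0.992, 0.122, 0.382], [-1.0, 0.012, -0.007, 0.001], [0.006, -0.122, -0.992, 1.535], [0.0, 0.0, 0.0, 1.0]]
top jar 0.54 [252.1, 179.1, 280.6, 202.0] 344 264.4 190.6
top jar 0.53 [172.1, 248.5, 202.8, 274.7] 537 186.9 263.1
top bottle 0.72 [389.5, 187.2, 406.6, 214.4] 358 396.3 199.1
top bottle 0.61 [447.2, 190.9, 467.2, 229.6] 595 454.8 212.1
top rod 0.63 [363.3, 189.7, 372.8, 209.4] 83 365.1 199.5
top rod 0.29 [223.4, 101.4, 291.5, 211.2] 4597 256.6 171.2
top bay 0.57 [361.1, 174.9, 414.0, 204.3] 1025 386.4 186.9
top bay 0.57 [223.3, 101.6, 292.1, 211.3] 4559 256.6 171.3
top sleeve 0.9 [360.7, 176.7, 412.1, 208.6] 951 386.0 187.0
top pad 0.82 [219.1, 103.1, 293.3, 213.0] 4655 256.3 171.0
top pad 0.26 [362.8, 175.9, 411.4, 207.7] 993 385.9 187.4
top holder 0.97 [223.4, 101.9, 290.4, 209.5] 4585 256.5 171.6
top stock_bottle 0.68 [296.0, 101.7, 320.4, 138.6] 911 306.1 118.8
top beaker 0.56 [172.1, 247.4, 201.3, 277.4] 551 186.4 263.5
top flask 0.97 [433.7, 254.8, 460.1, 281.2] 485 447.5 265.8
```

View pics/side0.png

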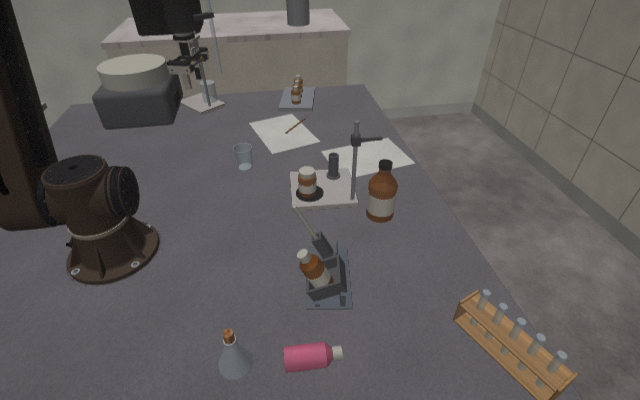

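View pics/top0.png

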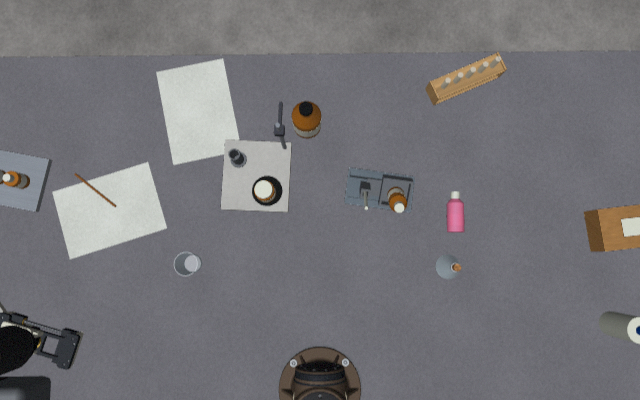

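The pictures show the jar on the board (top 265,190; side 307,182), the amber bottle in the rack (top 397,199; side 314,268), and the rod in the sleeve (top 366,195). The pink look-alike lies on the bench at top 455,212 and doesn't fit: it's pink and not in the rack. There is also a second amber pair far left at top 15,180, on another board and out of the work area.

```bash
python3 - <<'E'
import cv2,numpy as np
t=cv2.imread("pics/top0.png")[95:220,215:420]; s=cv2.imread("pics/side0.png")[115:312,283:413]
cv2.imwrite("pics/tc.png",cv2.resize(t,None,fx=3.9,fy=3.9,interpolation=cv2.INTER_CUBIC))
cv2.imwrite("pics/sc.png",cv2.resize(s,None,fx=3,fy=3,interpolation=cv2.INTER_CUBIC))
E
```

```text
(no output)
```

View pics/tc.png

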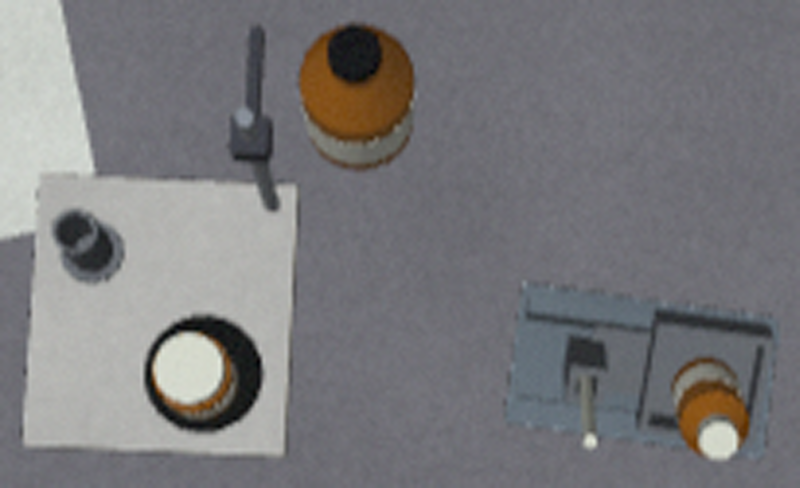

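View pics/sc.png

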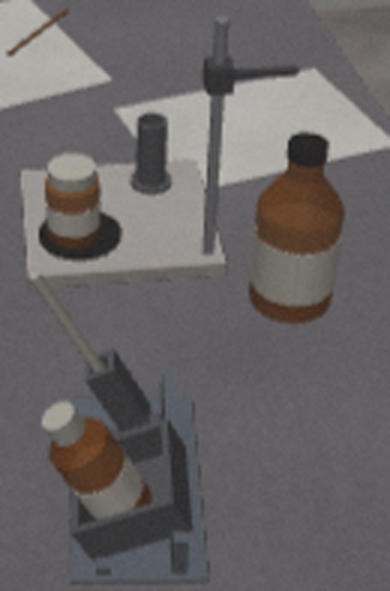

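```bash
cat > fit.py <<'E'
from h import *
T=lambda p:np.array(p)/3.9+[215-.37,95-.37]
S=lambda p:np.array(p)/3+[283-.33,115-.33]
def tri(s,t):
    A=[];b=[]
    (o1,d1),(o2,d2)=ray("side",s),ray("top",t)
    x=np.linalg.lstsq(np.c_[d1,-d2],o2-o1,rcond=None)[0]; p,q=o1+d1*x[0],o2+d2*x[1]; return (p+q)/2,np.linalg.norm(p-q)*1e3
E
python3 - <<'E'
from fit import *
for n,s,t in[("botcap",(59,412),(719,440)),("rodtip",(37,277),(590,441)),("mouth",(102,363),(585,355)),("jarcap",(72,164),(189,368)),("holdermouth",(152,124),(74,231)),("retort",(222,22),(243,117))]:
    p,e=tri(S(s),T(t)); print(n,(p*1e3).round(1),e.round(1))
for n,P in[("board",[(42,174),(297,185),(284,455),(24,445)])]:
    print("top",[(onz("top",T(p),.018)*1e3).round(0)[:2] for p in P])
print("side",[(onz("side",S(p),.018)*1e3).round(0)[:2] for p in[(22,171),(197,160),(225,265),(36,275)]])
print("pad",(onz("top",T((204,373)),.021)*1e3).round(1),(onz("side",S((80,233)),.021)*1e3).round(1))
for n,t,s,z in[("stock",(357,125),(291,295),0)]: print(n,(onz("side",S(s),z)*1e3).round())
E
```

```text
botcap [ 504.1 -222.1  140. ] 1.6
rodtip [ 500.3 -127.   193.8] 2.6
mouth [ 560.1 -133.5   99.8] 18.5
jarcap [563.4 150.2 110.9] 2.5
holdermouth [665.5 235.2  96.9] 0.6
retort [700.9  97.7 285. ] 0.5
top [array([726., 273.]), array([715.,  77.]), array([507.,  88.]), array([517., 285.])]
side [array([521., 285.]), array([729., 272.]), array([713.,  72.]), array([516.,  90.])]
pad [569.5 148.3  21. ] [570.6 149.6  21. ]
stock [775.  34.   0.]
```

```bash
cat > ov.py <<'E'
from fit import *
import sys
def Rt(yaw,lean):
    a,b=np.radians([yaw,-lean]); return np.array([[np.cos(a),-np.sin(a),0],[np.sin(a),np.cos(a),0],[0,0,1]])@np.array([[np.cos(b),0,np.sin(b)],[0,1,0],[-np.sin(b),0,np.cos(b)]])
def sq(h,z,c=(0,0)): return np.array([[c[0]+a*h,c[1]+b*h,z] for a,b in((1,1),(1,-1),(-1,-1),(-1,1))])
def ci(rad,z,c=(0,0)):
    t=np.linspace(0,2*np.pi,24,False); return np.c_[c[0]+rad*np.cos(t),c[1]+rad*np.sin(t),0*t+z]
def run(C,yaw,zm,yb,out,ti,si,jar,pad,byaw):
    R=Rt(yaw,25); B=Rt(byaw,0)
    G=[(sq(43,32),R,C,(0,255,0)),(sq(37,32),R,C,(0,255,0)),(sq(37,0),R,C,(0,160,0)),(sq(13.5,zm,(0,90)),R,C,(255,0,255)),(sq(7.5,zm,(0,90)),R,C,(255,0,255)),
     (ci(14,118,(-12,yb)),R,C,(255,255,0)),(ci(25,84,(-12,yb)),R,C,(255,255,0)),(ci(25,0,(-12,yb)),R,C,(255,255,0)),(ci(5,zm+110,(0,90)),R,C,(0,0,255)),
     (ci(25.5,86),B,jar,(255,255,0)),(ci(29,0),B,jar,(255,255,0)),(ci(45,0),B,pad,(0,0,255)),(ci(17,82,(90,90)),B,pad,(0,255,0)),(ci(6,267,(133,-45)),B,pad,(0,255,0))]
    res=[]
    for n,im,(x0,x1,y0,y1),f in(("top",ti,(330,420,165,220),5),("side",si,(285,365,225,312),5)) if out.endswith("r.png") else (("top",ti,(218,300,130,220),4),("side",si,(285,365,140,220),4)):
        c=cv2.resize(im[y0:y1,x0:x1],None,fx=f,fy=f,interpolation=cv2.INTER_CUBIC)
        for P,Rr,o,col in G:
            uv=(proj(n,(P@Rr.T+o)/1e3)-[x0,y0]+.5)*f
            cv2.polylines(c,[np.round(uv*8).astype(int)],True,col,1,cv2.LINE_AA,3)
        res.append(c)
    H=max(c.shape[0] for c in res); res=[cv2.copyMakeBorder(c,0,H-c.shape[0],0,0,cv2.BORDER_CONSTANT) for c in res]
    cv2.imwrite(out,np.hstack(res)); print(np.hstack(res).shape)
E
python3 - <<'E'
from ov import *
run(np.array([563,-229,34.]),-7.5,66,0,"pics/o1r.png",cv2.imread("pics/top0.png"),cv2.imread("pics/side0.png"),np.array([564,150,21.]),np.array([570,149.5,21]),-3.1)
E
```

```text
(435, 850, 3)
```

View pics/o1r.png

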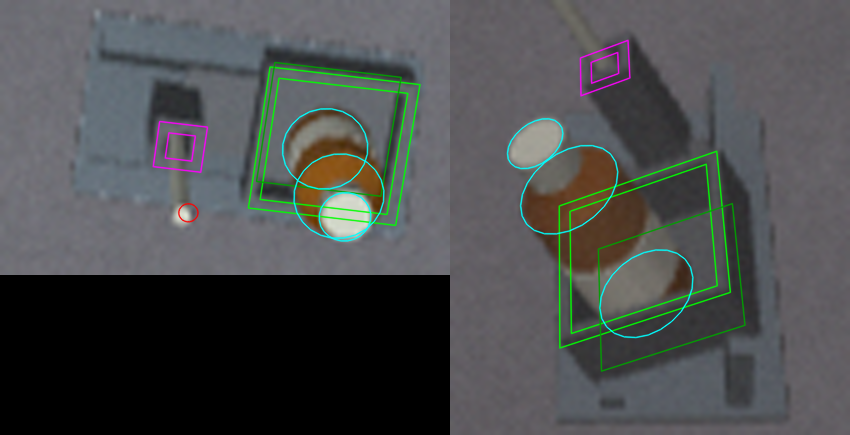

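```bash
cat > st.py <<'E'
from h import *
s=r.get_state(); print(s["time_s"],np.round(np.array(s["tcp_pos"])*1e3,1),np.round(s["eef_rot"],2),"w",round(s["gripper_width"]*1e3,1),"F",np.round(s["contact_force"],1),"q",np.round(s["joints"],0))
E
python3 st.py
python3 - <<'E'
from ov import *
C=np.array([563,-226.5,34]);R=Rt(-7.5,25)
for n,p in(("rodtip",(0,90,176)),("rod137",(0,90,137)),("mouth",(0,90,66)),("bot78",(-12,-2.5,78)),("bot0",(-12,-2.5,0))):print(n,(C+R@np.array(p)).round(1))
E
```

```text
1.1 [195.5 646.1 187.6] [-180.     -0.    -16.83] w 87.7 F [-0.1  0.2 -0.5] q [ 90.  21.   1.   0. -70. -17.]
rodtip [ 501.  -127.6  193.5]
rod137 [ 517.3 -129.7  158.2]
mouth [ 547.1 -133.6   93.8]
bot78 [ 519.2 -223.3   99.6]
bot0 [ 551.9 -227.6   28.9]
```

{"op": "servo_tool", "data": {
  "targets": [
    {"dx":2.5,"dy":-3.2,"dz":2,"spin":0.05,"grip":100},
    {"dx":5.2,"dy":-6.4,"dz":4,"spin":0.1,"grip":100},
    {"dx":7.8,"dy":-9.6,"dz":5,"spin":0.163,"grip":100},
    {"dx":10.4,"dy":-12.8,"dz":5,"spin":0.163,"grip":100},
    {"dx":13,"dy":-16,"dz":5,"spin":0.163,"grip":100},
    {"dx":15.6,"dy":-19.2,"dz":5,"spin":0.163,"grip":100},
    {"dx":18.2,"dy":-22.4,"dz":5,"spin":0.163,"grip":100},
    {"dx":20.8,"dy":-25.6,"dz":5,"spin":0.163,"grip":100},
    {"dx":23.4,"dy":-28.8,"dz":5,"spin":0.163,"grip":100},
    {"dx":25.5,"dy":-31.6,"dz":5,"spin":0.163,"grip":100}
  ]
}}

```text
time_s: 1.93
tcp_pos: [0.4515, 0.3283, 0.238]
eef_rot: [-180.0, -0.0, -7.5]
contact_force: [0.6, 1.5, -0.3]
gripper_width: 0.0878
```

{"op": "servo_tool", "data": {
  "targets": [
    {"dx":0.7,"dy":-4},
    {"dx":1.4,"dy":-8},
    {"dx":2.1,"dy":-12},
    {"dx":2.8,"dy":-16},
    {"dx":3.5,"dy":-20},
    {"dx":4.2,"dy":-24},
    {"dx":4.9,"dy":-28},
    {"dx":5.6,"dy":-32},
    {"dx":6.2,"dy":-36},
    {"dx":6.6,"dy":-40}
  ]
}}

```text
validation failed for argument at $.ta...
```

```bash
python3 st.py
```

```text
1.9333 [451.5 328.3 238. ] [-1.7996e+02 -3.0000e-02 -7.4800e+00] w 87.8 F [ 0.6  1.5 -0.3] q [ 56.   8. -10.   0. -72.  26.]
```

All keys are needed.

{"op": "servo_tool", "data": {
  "targets": [
    {"dx":0.7,"dy":-4,"dz":0,"spin":0,"grip":100},
    {"dx":1.4,"dy":-8,"dz":0,"spin":0,"grip":100},
    {"dx":2.1,"dy":-12,"dz":0,"spin":0,"grip":100},
    {"dx":2.8,"dy":-16,"dz":0,"spin":0,"grip":100},
    {"dx":3.5,"dy":-20,"dz":0,"spin":0,"grip":100},
    {"dx":4.2,"dy":-24,"dz":0,"spin":0,"grip":100},
    {"dx":4.9,"dy":-28,"dz":0,"spin":0,"grip":100},
    {"dx":5.6,"dy":-32,"dz":0,"spin":0,"grip":100},
    {"dx":6.2,"dy":-36,"dz":0,"spin":0,"grip":100},
    {"dx":6.6,"dy":-40,"dz":0,"spin":0,"grip":100}
  ]
}}

```text
time_s: 2.77
tcp_pos: [0.5166, -0.0719, 0.2379]
eef_rot: [-180.0, -0.1, -7.5]
contact_force: [0.9, 0.1, 0.4]
gripper_width: 0.0873
```

{"op": "servo_tool", "data": {
  "targets": [
    {"dx":0,"dy":-3,"dz":0,"spin":0,"grip":100},
    {"dx":0,"dy":-5.8,"dz":-0.5,"spin":0,"grip":100},
    {"dx":0,"dy":-5.8,"dz":-3,"spin":0,"grip":100},
    {"dx":0,"dy":-5.8,"dz":-6,"spin":0,"grip":100},
    {"dx":0,"dy":-5.8,"dz":-8.5,"spin":0,"grip":100},
    {"dx":0,"dy":-5.8,"dz":-9.9,"spin":0,"grip":100},
    {"dx":0,"dy":-5.8,"dz":-9.9,"spin":0,"grip":50},
    {"dx":0,"dy":-5.8,"dz":-9.9,"spin":0,"grip":20},
    {"dx":0,"dy":-5.8,"dz":-9.9,"spin":0,"grip":0},
    {"dx":0,"dy":-5.8,"dz":-9.9,"spin":0,"grip":0}
  ],
  "squeeze": 6
}}

```text
time_s: 3.6
tcp_pos: [0.5176, -0.1279, 0.1401]
eef_rot: [-180.0, -0.1, -7.5]
contact_force: [0.0, 0.1, 0.0]
gripper_width: 0.0663
```

{"op": "servo_tool", "data": {
  "targets": [
    {"dx":0,"dy":0,"dz":0,"spin":0,"grip":0},
    {"dx":0,"dy":0,"dz":0,"spin":0,"grip":0},
    {"dx":0,"dy":0,"dz":0,"spin":0,"grip":0},
    {"dx":0,"dy":0,"dz":0,"spin":0,"grip":0},
    {"dx":0,"dy":0,"dz":0,"spin":0,"grip":0},
    {"dx":0,"dy":0,"dz":0,"spin":0,"grip":0},
    {"dx":0,"dy":0,"dz":0,"spin":0,"grip":0},
    {"dx":0,"dy":0,"dz":0,"spin":0,"grip":0},
    {"dx":0,"dy":0,"dz":0,"spin":0,"grip":0},
    {"dx":0,"dy":0,"dz":0,"spin":0,"grip":0}
  ],
  "squeeze": 6
}}

```text
time_s: 4.43
tcp_pos: [0.5165, -0.128, 0.1385]
eef_rot: [180.0, 0.0, -7.5]
contact_force: [-0.0, -0.7, -0.6]
gripper_width: 0.0079
```

{"op": "servo_tool", "data": {
  "targets": [
    {"dx":0,"dy":0,"dz":0,"spin":0,"grip":0},
    {"dx":0,"dy":0,"dz":0,"spin":0,"grip":0},
    {"dx":-0.42,"dy":0.06,"dz":0.9,"spin":0,"grip":0},
    {"dx":-0.84,"dy":0.11,"dz":1.8,"spin":0,"grip":0},
    {"dx":-1.26,"dy":0.17,"dz":2.7,"spin":0,"grip":0},
    {"dx":-1.68,"dy":0.22,"dz":3.6,"spin":0,"grip":0},
    {"dx":-2.1,"dy":0.28,"dz":4.5,"spin":0,"grip":0},
    {"dx":-2.5,"dy":0.34,"dz":5.4,"spin":0,"grip":0},
    {"dx":-2.95,"dy":0.39,"dz":6.3,"spin":0,"grip":0},
    {"dx":-3.4,"dy":0.45,"dz":7.3,"spin":0,"grip":0}
  ],
  "squeeze": 6
}}

```text
time_s: 5.27
tcp_pos: [0.4819, -0.1234, 0.2125]
eef_rot: [-180.0, -0.0, -7.5]
contact_force: [-0.7, -0.6, -0.2]
gripper_width: 0.0084
```

```bash
python3 - <<'E'
from h import *
r.capture("top"); im=r.capture("side"); cv2.imwrite("pics/s1.png",cv2.resize(im[60:310,240:400],None,fx=3,fy=3,interpolation=cv2.INTER_CUBIC)[:600])
print(r.get_state()["gripper_width"])
E
```

```text
0.008550359895480648
```

View pics/s1.png

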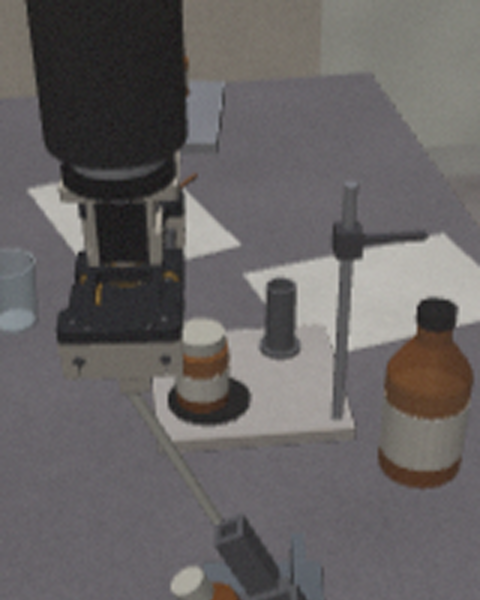

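{"op": "servo_tool", "data": {
  "targets": [
    {"dx":-0.8,"dy":0.1,"dz":1.8,"spin":0,"grip":0},
    {"dx":-1.6,"dy":0.2,"dz":3.6,"spin":0,"grip":0},
    {"dx":-1.6,"dy":2,"dz":4,"spin":0,"grip":0},
    {"dx":-0.5,"dy":5,"dz":4,"spin":0,"grip":0},
    {"dx":0.5,"dy":8.5,"dz":4,"spin":0,"grip":0},
    {"dx":2,"dy":12,"dz":4,"spin":0,"grip":0},
    {"dx":3.5,"dy":15.5,"dz":4,"spin":0,"grip":0},
    {"dx":5,"dy":19,"dz":4,"spin":0,"grip":0},
    {"dx":6.5,"dy":22.5,"dz":4,"spin":0,"grip":0},
    {"dx":8,"dy":26,"dz":4,"spin":0,"grip":0}
  ],
  "squeeze": 6
}}

```text
time_s: 6.2
tcp_pos: [0.5628, 0.1385, 0.2512]
eef_rot: [180.0, 0.0, -7.5]
contact_force: [1.7, -1.1, 0.2]
gripper_width: 0.0081
```

{"op": "servo_tool", "data": {
  "targets": [
    {"dx":1.2,"dy":3,"dz":0,"spin":0,"grip":0},
    {"dx":2.4,"dy":6,"dz":0,"spin":0,"grip":0},
    {"dx":3.4,"dy":8.5,"dz":0,"spin":0,"grip":0},
    {"dx":4.2,"dy":10.5,"dz":0,"spin":0,"grip":0},
    {"dx":4.2,"dy":10.5,"dz":0,"spin":0,"grip":0},
    {"dx":4.2,"dy":10.5,"dz":0,"spin":0,"grip":0},
    {"dx":4.2,"dy":10.5,"dz":0,"spin":0,"grip":0},
    {"dx":4.2,"dy":10.5,"dz":0,"spin":0,"grip":0},
    {"dx":4.2,"dy":10.5,"dz":0,"spin":0,"grip":0},
    {"dx":4.2,"dy":10.5,"dz":0,"spin":0,"grip":0}
  ],
  "squeeze": 3
}}

```text
time_s: 7.03
tcp_pos: [0.6044, 0.2408, 0.2521]
eef_rot: [-180.0, -0.0, -7.5]
contact_force: [-0.8, -0.0, -0.6]
gripper_width: 0.0087
```

```bash
python3 st.py; python3 - <<'E'
from h import *
t=r.capture("top"); im=r.capture("side"); 
a=cv2.resize(im[60:230,240:400],None,fx=3,fy=3,interpolation=cv2.INTER_CUBIC);b=cv2.resize(t[100:240,200:300],None,fx=3,fy=3,interpolation=cv2.INTER_CUBIC)
b=cv2.copyMakeBorder(b,0,90,0,0,cv2.BORDER_CONSTANT);cv2.imwrite("pics/s2.png",np.hstack([a,b]))
for n in("side","top"):
  for d in r.cut_out("rod",n)[:2]: print(n,d["p"],d["extent"])
E
```

```text
7.0333 [604.4 240.8 252.1] [-1.7997e+02 -3.0000e-02 -7.5400e+00] w 8.7 F [-0.8 -0.  -0.6] q [ 39.  16.   3.   0. -77.  44.]
side 0.46 [311.2, 105.9, 330.8, 148.5]
```

View pics/s2.png

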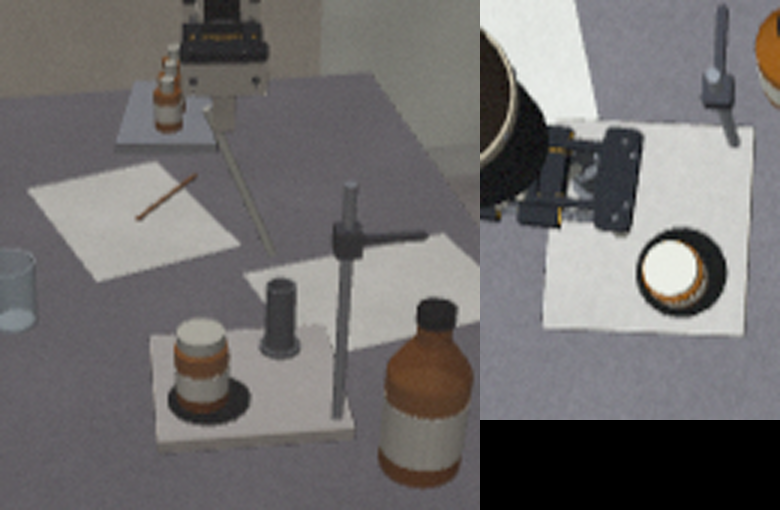

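```bash
python3 - <<'E'
from h import *
g=np.array([.6044,.2408,.271]); a=np.radians(-7.5); n=np.array([-np.sin(a),np.cos(a),0])
P=[]
for p in((270,250),(207,105)):
    uv=np.array(p)/3+[240-.3,60-.3]; o,d=ray("side",uv); q=o+d*(n@(g-o))/(n@d); P.append(q); print((q*1e3).round(1))
v=P[1]-P[0]; print(np.linalg.norm(v),np.degrees(np.arccos(v[2]/np.linalg.norm(v))))
E
```

```text
[652.8 234.4 148. ]
[589.4 242.8 313. ]
0.1769771738780715 21.174104740104653
```

{"op": "servo_tool", "data": {
  "targets": [
    {"dx":0.7,"dy":0.1,"dz":-0.5,"spin":0,"grip":0},
    {"dx":1.3,"dy":0.1,"dz":-1.5,"spin":0,"grip":0},
    {"dx":1.3,"dy":0.1,"dz":-2.5,"spin":0,"grip":0},
    {"dx":1.3,"dy":0.1,"dz":-3.5,"spin":0,"grip":0},
    {"dx":1.3,"dy":0.1,"dz":-4.2,"spin":0,"grip":0},
    {"dx":1.3,"dy":0.1,"dz":-4.9,"spin":0,"grip":0},
    {"dx":1.4,"dy":0.1,"dz":-5.6,"spin":0,"grip":0},
    {"dx":1.5,"dy":0.1,"dz":-6.2,"spin":0,"grip":0},
    {"dx":1.5,"dy":0.1,"dz":-6.5,"spin":0,"grip":0},
    {"dx":1.5,"dy":0.1,"dz":-6.5,"spin":0,"grip":0}
  ],
  "squeeze": 4
}}

```text
time_s: 8.07
tcp_pos: [0.6192, 0.2424, 0.1856]
eef_rot: [180.0, 0.1, -7.5]
contact_force: [-0.0, -0.3, -0.8]
gripper_width: 0.0087
```

```bash
python3 st.py; python3 - <<'E'
from h import *
im=r.capture("side")
cv2.imwrite("pics/s3.png",cv2.resize(im[90:200,280:360],None,fx=5,fy=5,interpolation=cv2.INTER_CUBIC))
E
```

```text
8.0667 [619.2 242.4 185.6] [ 1.7996e+02  5.0000e-02 -7.4900e+00] w 8.7 F [-0.  -0.3 -0.8] q [ 38.  20.  -1.  -0. -70.  44.]
```

View pics/s3.png

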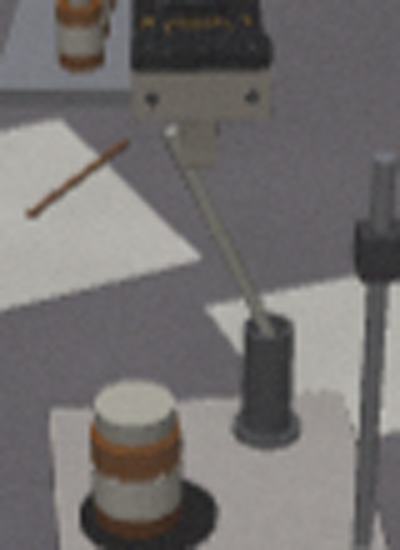

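{"op": "servo_tool", "data": {
  "targets": [
    {"dx":0.2,"dy":0,"dz":-0.8,"spin":0,"grip":0},
    {"dx":0.3,"dy":0,"dz":-1.6,"spin":0,"grip":0},
    {"dx":1.0,"dy":0,"dz":-2.0,"spin":0,"grip":0},
    {"dx":1.7,"dy":0,"dz":-2.4,"spin":0,"grip":0},
    {"dx":2.2,"dy":0,"dz":-2.9,"spin":0,"grip":0},
    {"dx":2.7,"dy":0,"dz":-3.5,"spin":0,"grip":0},
    {"dx":3.1,"dy":0,"dz":-4.1,"spin":0,"grip":0},
    {"dx":3.3,"dy":0,"dz":-4.7,"spin":0,"grip":0},
    {"dx":3.3,"dy":0,"dz":-4.7,"spin":0,"grip":0},
    {"dx":3.3,"dy":0,"dz":-4.7,"spin":0,"grip":20}
  ],
  "squeeze": 4
}}

```text
time_s: 8.95
tcp_pos: [0.6523, 0.2422, 0.1388]
eef_rot: [179.9, 0.0, -7.5]
contact_force: [0.4, -0.2, 0.4]
gripper_width: 0.0035
```

{"op": "servo_tool", "data": {
  "targets": [
    {"dx":0,"dy":0,"dz":0,"spin":0,"grip":35},
    {"dx":0,"dy":0,"dz":0,"spin":0,"grip":35},
    {"dx":0,"dy":0,"dz":0,"spin":0,"grip":35},
    {"dx":0,"dy":0,"dz":0,"spin":0,"grip":35},
    {"dx":0,"dy":0,"dz":2,"spin":0,"grip":35},
    {"dx":0,"dy":0,"dz":4.5,"spin":0,"grip":35},
    {"dx":0,"dy":0,"dz":7,"spin":0,"grip":35},
    {"dx":0,"dy":0,"dz":10,"spin":0,"grip":35},
    {"dx":-2,"dy":-2,"dz":12,"spin":0,"grip":100},
    {"dx":-4,"dy":-5,"dz":12,"spin":0,"grip":100}
  ]
}}

```text
time_s: 9.78
tcp_pos: [0.6145, 0.1944, 0.2639]
eef_rot: [-179.8, -0.3, -7.4]
contact_force: [0.7, -1.2, 1.8]
gripper_width: 0.0393
```

{"op": "servo_tool", "data": {
  "targets": [
    {"dx":-1,"dy":-4,"dz":0,"spin":0,"grip":100},
    {"dx":-2,"dy":-8,"dz":0,"spin":0,"grip":100},
    {"dx":-3,"dy":-12,"dz":0,"spin":0,"grip":100},
    {"dx":-4,"dy":-16,"dz":0,"spin":0,"grip":100},
    {"dx":-5,"dy":-20,"dz":0,"spin":0,"grip":100},
    {"dx":-6,"dy":-24,"dz":0,"spin":0,"grip":100},
    {"dx":-7,"dy":-28,"dz":0,"spin":0,"grip":100},
    {"dx":-8,"dy":-32,"dz":0,"spin":0,"grip":100},
    {"dx":-9,"dy":-36,"dz":0,"spin":0,"grip":100},
    {"dx":-9.4,"dy":-40,"dz":0,"spin":0,"grip":100}
  ]
}}

```text
time_s: 10.62
tcp_pos: [0.5171, -0.2091, 0.2606]
eef_rot: [-180.0, -0.1, -7.5]
contact_force: [1.9, -0.9, 0.6]
gripper_width: 0.0877
```

```bash
python3 st.py; python3 - <<'E'
from h import *
for n in("side","top"):
  im=r.capture(n); cv2.imwrite(f"pics/{n}4.png",im)
  for t in("rod","jar","bottle"):
    for d in r.cut_out(t,n)[:2]: print(n,t,round(d["p"],2),d["extent"])
# expected upright rod top
print(proj("side",[[.665,.235,.203],[.665,.235,.103]]),proj("top",[[.665,.235,.203],[.665,.235,.103]]))
t=cv2.imread("pics/top4.png")[120:220,215:315]; s=cv2.imread("pics/side4.png")[110:210,280:380]
cv2.imwrite("pics/c4.png",cv2.resize(np.hstack([s,t]),None,fx=4,fy=4,interpolation=cv2.INTER_CUBIC))
E
```

```text
10.6167 [ 517.1 -209.1  260.6] [-1.7998e+02 -9.0000e-02 -7.4700e+00] w 87.7 F [ 1.9 -0.9  0.6] q [ -2.   7.  -8.  -0. -75.  84.]
side rod 0.46 [327.1, 128.9, 332.7, 154.5]
side bottle 0.86 [299.5, 251.5, 335.1, 288.9]
side bottle 0.8 [282.6, 341.2, 345.1, 373.1]
top rod 0.5 [226.3, 153.7, 237.1, 156.9]
top jar 0.75 [251.8, 180.3, 277.2, 202.8]
top jar 0.65 [223.0, 152.8, 238.2, 156.8]
top bottle 0.62 [445.5, 197.6, 463.1, 230.0]
top bottle 0.52 [390.7, 203.6, 404.8, 214.0]
[[333.60712064 127.31654873]
 [333.13876037 154.49520564]] [[227.17144608 146.19046823]
 [233.33881724 153.51010273]]
```

{"op": "servo_tool", "data": {
  "targets": [
    {"dx":0.2,"dy":-1.4,"dz":-3,"spin":0,"grip":100},
    {"dx":0.2,"dy":-1.4,"dz":-6.5,"spin":0,"grip":100},
    {"dx":0.2,"dy":-1.4,"dz":-10,"spin":0,"grip":100},
    {"dx":0.2,"dy":-1.4,"dz":-13.5,"spin":0,"grip":100},
    {"dx":0.2,"dy":-1.4,"dz":-16,"spin":0,"grip":100},
    {"dx":0.2,"dy":-1.4,"dz":-17.5,"spin":0,"grip":100},
    {"dx":0.2,"dy":-1.4,"dz":-17.9,"spin":0,"grip":100},
    {"dx":0.2,"dy":-1.4,"dz":-17.9,"spin":0,"grip":60},
    {"dx":0.2,"dy":-1.4,"dz":-17.9,"spin":0,"grip":30},
    {"dx":0.2,"dy":-1.4,"dz":-17.9,"spin":0,"grip":30}
  ],
  "squeeze": 20
}}

```text
time_s: 11.85
tcp_pos: [0.5218, -0.2212, 0.0821]
eef_rot: [180.0, -0.1, -7.4]
contact_force: [-0.1, -0.3, -0.3]
gripper_width: 0.0731
```

{"op": "servo_tool", "data": {
  "targets": [
    {"dx":0,"dy":0,"dz":0,"spin":0,"grip":30},
    {"dx":0,"dy":0,"dz":0,"spin":0,"grip":30},
    {"dx":0,"dy":0,"dz":0,"spin":0,"grip":30},
    {"dx":0,"dy":0,"dz":0,"spin":0,"grip":30},
    {"dx":0,"dy":0,"dz":0,"spin":0,"grip":30},
    {"dx":0,"dy":0,"dz":0,"spin":0,"grip":30},
    {"dx":0,"dy":0,"dz":0,"spin":0,"grip":30},
    {"dx":0,"dy":0,"dz":0,"spin":0,"grip":30},
    {"dx":0,"dy":0,"dz":0,"spin":0,"grip":30},
    {"dx":0,"dy":0,"dz":0,"spin":0,"grip":30}
  ]
}}

```text
time_s: 12.68
tcp_pos: [0.5204, -0.2216, 0.0806]
eef_rot: [180.0, 0.0, -7.5]
contact_force: [-1.6, -0.4, 0.6]
gripper_width: 0.0268
```

```bash
python3 st.py; python3 - <<'E'
from h import *
s=r.capture("side"); t=r.capture("top")
for n in("side","top"):
    for d in r.cut_out("bottle",n)[:3]: print(n,round(d["p"],2),d["extent"])
a=cv2.resize(s[215:310,285:365],None,fx=5,fy=5,interpolation=cv2.INTER_CUBIC);b=cv2.resize(t[160:255,350:430],None,fx=5,fy=5,interpolation=cv2.INTER_CUBIC)
cv2.imwrite("pics/c5.png",np.hstack([a,b]))
E
```

```text
12.6833 [ 520.4 -221.6   80.6] [ 1.7999e+02  1.0000e-02 -7.5000e+00] w 26.8 F [-1.6 -0.4  0.6] q [ -3.  16. -21.   0. -53.  86.]
side 0.93 [300.4, 266.1, 333.4, 289.6]
side 0.71 [282.4, 338.4, 344.6, 373.7]
top 0.88 [448.2, 193.3, 467.0, 232.4]
```

View pics/c5.png

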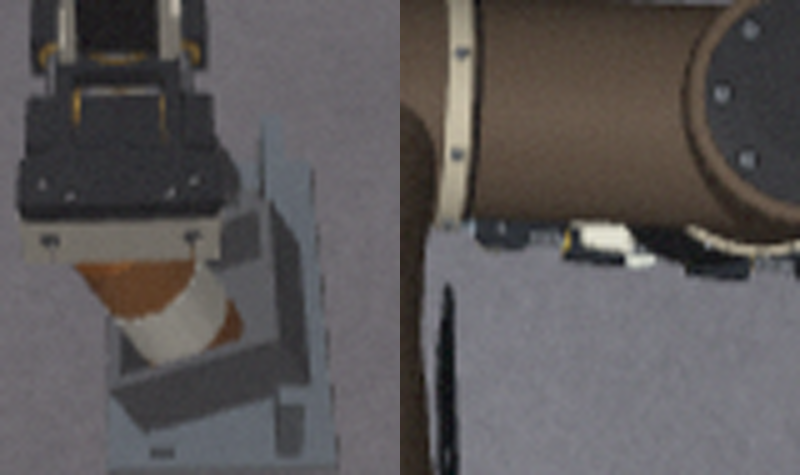

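```bash
python3 - <<'E'
from ov import *
a=np.radians(-7.5); X=np.array([np.cos(a),np.sin(a),0]);Y=np.array([-np.sin(a),np.cos(a),0]);g=np.array([.5204,-.2216,.0806])
for nm,w in(("near in",-.0135),("near out",-.0345),("far in",.0135)):
    for x in(-.0095,.0095):
        print(nm,[((proj("side",g+X*x+Y*w+[0,0,z])-[285,215])[0]*5).round() for z in(0,.0188,.066)])
R=Rt(-7.5,25);C=np.array([563,-226.5,34])
for h in(0,84,118): print(h,((proj("side",(C+R@np.array([-12,-2.5,h]))/1e3)-[285,215])[0]*5).round())
E
```

```text
near in [array([104., 291.]), array([103., 264.]), array([ 99., 193.])]
near in [array([145., 290.]), array([144., 263.]), array([142., 191.])]
near out [array([104., 327.]), array([103., 300.]), array([ 99., 228.])]
near out [array([146., 326.]), array([145., 299.]), array([143., 227.])]
far in [array([104., 247.]), array([102., 220.]), array([ 99., 149.])]
far in [array([144., 246.]), array([143., 219.]), array([141., 147.])]
0 [192. 340.]
84 [115. 236.]
118 [ 81. 190.]
```

```bash
python3 - <<'E'
from h import *
print(proj("side",[[.6192,.2424,.1856],[.482,-.1234,.2125],[.6044,.2408,.2521]]))
im=r.capture("side"); cv2.imwrite("pics/s6.png",im)
ref=cv2.imread("pics/side0.png")
# compare bottle pixels visible with the start picture
a=im[262:295,298:340].astype(int);b=ref[262:295,298:340].astype(int)
d=abs(a-b).sum(2)
for row in d[::2]: print("".join("#" if v>60 else ("+" if v>30 else ".") for v in row))
E
```

```text
[[318.99520487 132.39638512]
 [286.03435523 200.78804327]
 [314.13132329 113.64026541]]
++##+..+..##############..#####...........
+##############################...........
.##############################...........
+........+...+...........+#+.++....+......
+.+#................+....#++++.++....+..+.
++..+..................+#.++++++..+..+....
+++..+#..............+##+++++.....+.......
.+..+.+#+..........####++++++++...+.......
+.+++......#########++++++++++++.....+.+..
+...+++.........+++.++++++++++.+.....+....
.++..++.....+.++.+++++++.+++..+...+++++...
+...+.+........+..++++++++..+.....+.+.....
.+.+.++++.........+.+..+............+.....
....++.++..........+..+...................
++.+..+..+.....................+..........
+.++.+..+.+...............................
.....+.........+..........................
```

```bash
python3 - <<'E'
from h import *
a=np.radians(-7.5); X=np.array([np.cos(a),np.sin(a),0]);Y=np.array([-np.sin(a),np.cos(a),0])
for n,g,o in(("s3",[.6192,.2424,.1856],(280,90)),("c5",[.5204,-.2216,.0806],(285,215))):
  for y in(-.0965,-.039,-.03,0):
    for z in(0,.03,.066): print(n,y,z,[(5*(proj("side",np.array(g)+X*x+Y*y+[0,0,z])[0]-o)).round() for x in(-.039,.039)])
E
```

```text
s3 -0.0965 0 [array([135., 290.]), array([265., 287.])]
s3 -0.0965 0.03 [array([133., 246.]), array([266., 243.])]
s3 -0.0965 0.066 [array([131., 190.]), array([267., 187.])]
s3 -0.039 0 [array([134., 243.]), array([260., 240.])]
s3 -0.039 0.03 [array([133., 200.]), array([260., 197.])]
s3 -0.039 0.066 [array([131., 146.]), array([261., 143.])]
s3 -0.03 0 [array([134., 236.]), array([259., 233.])]
s3 -0.03 0.03 [array([133., 193.]), array([259., 190.])]
s3 -0.03 0.066 [array([131., 139.]), array([260., 136.])]
s3 0 0 [array([134., 213.]), array([256., 211.])]
s3 0 0.03 [array([133., 171.]), array([257., 168.])]
s3 0 0.066 [array([131., 117.]), array([257., 114.])]
c5 -0.0965 0 [array([ 35., 445.]), array([218., 439.])]
c5 -0.0965 0.03 [array([ 31., 401.]), array([218., 395.])]
c5 -0.0965 0.066 [array([ 26., 346.]), array([219., 340.])]
c5 -0.039 0 [array([ 39., 337.]), array([211., 332.])]
c5 -0.039 0.03 [array([ 35., 293.]), array([211., 288.])]
c5 -0.039 0.066 [array([ 31., 238.]), array([212., 233.])]
c5 -0.03 0 [array([ 39., 321.]), array([210., 316.])]
c5 -0.03 0.03 [array([ 36., 278.]), array([210., 273.])]
c5 -0.03 0.066 [array([ 31., 223.]), array([211., 217.])]
c5 0 0 [array([ 41., 271.]), array([207., 266.])]
c5 0 0.03 [array([ 37., 227.]), array([207., 222.])]
c5 0 0.066 [array([ 33., 172.]), array([207., 167.])]
```

{"op": "servo_tool", "data": {
  "targets": [
    {"dx":0,"dy":0,"dz":0,"spin":0,"grip":100},
    {"dx":0,"dy":0,"dz":0,"spin":0,"grip":100},
    {"dx":0,"dy":0,"dz":0,"spin":0,"grip":100},
    {"dx":0,"dy":0,"dz":0,"spin":0,"grip":100},
    {"dx":0,"dy":0,"dz":0,"spin":0,"grip":100},
    {"dx":0,"dy":0,"dz":0,"spin":0,"grip":100},
    {"dx":0,"dy":0,"dz":0,"spin":0,"grip":100},
    {"dx":0,"dy":0,"dz":0,"spin":0,"grip":100},
    {"dx":-0.1,"dy":-0.4,"dz":0,"spin":0,"grip":100},
    {"dx":-0.1,"dy":-0.4,"dz":0,"spin":0,"grip":100}
  ]
}}

```text
time_s: 13.77
tcp_pos: [0.5193, -0.2258, 0.0805]
eef_rot: [180.0, 0.0, -7.5]
contact_force: [0.2, -0.1, -0.5]
gripper_width: 0.0856
```

{"op": "servo_tool", "data": {
  "targets": [
    {"dx":0,"dy":0,"dz":-1,"spin":0,"grip":100},
    {"dx":0,"dy":0,"dz":-2,"spin":0,"grip":100},
    {"dx":0,"dy":0,"dz":-3,"spin":0,"grip":100},
    {"dx":0,"dy":0,"dz":-3,"spin":0,"grip":100},
    {"dx":0,"dy":0,"dz":-3,"spin":0,"grip":45},
    {"dx":0,"dy":0,"dz":-3,"spin":0,"grip":45},
    {"dx":0,"dy":0,"dz":-3,"spin":0,"grip":45},
    {"dx":0,"dy":0,"dz":-3,"spin":0,"grip":45},
    {"dx":0,"dy":0,"dz":-3,"spin":0,"grip":45},
    {"dx":0,"dy":0,"dz":-3,"spin":0,"grip":45}
  ],
  "squeeze": 5
}}

```text
time_s: 14.6
tcp_pos: [0.5197, -0.2255, 0.0509]
eef_rot: [-180.0, -0.0, -7.5]
contact_force: [0.2, 0.2, -0.5]
gripper_width: 0.0533
```

```bash
python3 st.py
```

```text
14.6 [ 519.7 -225.5   50.9] [-1.80e+02 -4.00e-02 -7.49e+00] w 53.3 F [ 0.2  0.2 -0.5] q [ -4.  18. -23.   0. -49.  86.]
```

{"op": "servo_tool", "data": {
  "targets": [
    {"dx":0,"dy":0,"dz":0,"spin":0,"grip":90},
    {"dx":0,"dy":0,"dz":0,"spin":0,"grip":90},
    {"dx":0,"dy":0,"dz":0,"spin":0,"grip":90},
    {"dx":0,"dy":0,"dz":-0.5,"spin":0,"grip":90},
    {"dx":0,"dy":0,"dz":-1,"spin":0,"grip":90},
    {"dx":0,"dy":0,"dz":-1.5,"spin":0,"grip":90},
    {"dx":0,"dy":0,"dz":-1.5,"spin":0,"grip":45},
    {"dx":0,"dy":0,"dz":-1.5,"spin":0,"grip":45},
    {"dx":0,"dy":0,"dz":-1.5,"spin":0,"grip":45},
    {"dx":0,"dy":0,"dz":-1.5,"spin":0,"grip":45}
  ]
}}

```text
time_s: 15.43
tcp_pos: [0.5197, -0.2255, 0.0357]
eef_rot: [180.0, -0.0, -7.5]
contact_force: [-0.2, 0.4, 0.3]
gripper_width: 0.0579
```

{"op": "servo_tool", "data": {
  "targets": [
    {"dx":0,"dy":0,"dz":0,"spin":0,"grip":40},
    {"dx":0,"dy":0,"dz":0,"spin":0,"grip":40},
    {"dx":0,"dy":0,"dz":0,"spin":0,"grip":40},
    {"dx":0,"dy":0,"dz":0,"spin":0,"grip":40},
    {"dx":0,"dy":0,"dz":0,"spin":0,"grip":40},
    {"dx":0,"dy":0,"dz":0,"spin":0,"grip":40},
    {"dx":0,"dy":0,"dz":0,"spin":0,"grip":40},
    {"dx":0,"dy":0,"dz":0,"spin":0,"grip":40},
    {"dx":0,"dy":0,"dz":0,"spin":0,"grip":40},
    {"dx":0,"dy":0,"dz":0,"spin":0,"grip":40}
  ]
}}

```text
time_s: 16.27
tcp_pos: [0.5196, -0.2254, 0.0357]
eef_rot: [-180.0, -0.0, -7.5]
contact_force: [-0.8, 0.9, 2.9]
gripper_width: 0.0499
```

```bash
python3 st.py
```

```text
16.2667 [ 519.6 -225.4   35.7] [-1.80e+02 -1.00e-02 -7.49e+00] w 49.9 F [-0.8  0.9  2.9] q [ -4.  19. -24.   0. -47.  86.]
```

{"op": "servo_tool", "data": {
  "targets": [
    {"dx":0,"dy":0,"dz":0,"spin":0,"grip":40},
    {"dx":-0.2,"dy":0,"dz":0.5,"spin":0,"grip":40},
    {"dx":-0.6,"dy":0.1,"dz":1.3,"spin":0,"grip":40},
    {"dx":-1.0,"dy":0.1,"dz":2.2,"spin":0,"grip":40},
    {"dx":-1.5,"dy":0.2,"dz":3.2,"spin":0,"grip":40},
    {"dx":-2.0,"dy":0.3,"dz":4.3,"spin":0,"grip":40},
    {"dx":-2.5,"dy":0.3,"dz":5.4,"spin":0,"grip":40},
    {"dx":-3.0,"dy":0.4,"dz":6.6,"spin":0,"grip":40},
    {"dx":-3.3,"dy":0.4,"dz":7.6,"spin":0,"grip":40},
    {"dx":-3.5,"dy":0.5,"dz":8.0,"spin":0,"grip":40}
  ],
  "squeeze": 22
}}

```text
time_s: 17.1
tcp_pos: [0.4849, -0.2207, 0.118]
eef_rot: [180.0, -0.2, -7.5]
contact_force: [0.8, 0.4, -3.0]
gripper_width: 0.0497
```

{"op": "servo_tool", "data": {
  "targets": [
    {"dx":0,"dy":1,"dz":0.5,"spin":0,"grip":40},
    {"dx":0,"dy":3,"dz":1,"spin":0,"grip":40},
    {"dx":0,"dy":5.5,"dz":1,"spin":0,"grip":40},
    {"dx":0,"dy":8.5,"dz":1,"spin":0,"grip":40},
    {"dx":0,"dy":11.5,"dz":1,"spin":0,"grip":40},
    {"dx":0,"dy":14.5,"dz":1,"spin":0,"grip":40},
    {"dx":0,"dy":17.5,"dz":1,"spin":0,"grip":40},
    {"dx":0,"dy":19.5,"dz":1,"spin":0,"grip":40},
    {"dx":0,"dy":20.5,"dz":1,"spin":0,"grip":40},
    {"dx":0,"dy":21,"dz":1,"spin":0,"grip":40}
  ]
}}

```text
time_s: 17.93
tcp_pos: [0.4843, -0.0088, 0.1255]
eef_rot: [-180.0, 0.0, -7.4]
contact_force: [0.4, -0.4, -1.7]
gripper_width: 0.0493
```

```bash
python3 st.py; python3 - <<'E'
from h import *
s=r.capture("side"); t=r.capture("top"); cv2.imwrite("pics/s7.png",s)
for n in("side","top"):
    for d in r.cut_out("bottle",n)[:3]: print(n,round(d["p"],2),d["extent"])
a=cv2.resize(s[120:270,250:350],None,fx=4,fy=4,interpolation=cv2.INTER_CUBIC)
b=cv2.resize(t[150:250,260:360],None,fx=4,fy=4,interpolation=cv2.INTER_CUBIC)
cv2.imwrite("pics/c7.png",np.hstack([a,cv2.copyMakeBorder(b,0,200,0,0,cv2.BORDER_CONSTANT)]))
E
```

```text
17.9333 [484.3  -8.8 125.5] [-1.80e+02  1.00e-02 -7.38e+00] w 49.3 F [ 0.4 -0.4 -1.7] q [ 22.   6. -28.  -0. -57.  60.]
side 0.73 [281.9, 341.2, 342.7, 371.0]
side 0.64 [287.0, 189.0, 307.3, 210.3]
top 0.64 [445.9, 190.8, 463.3, 231.3]
```

View pics/c7.png

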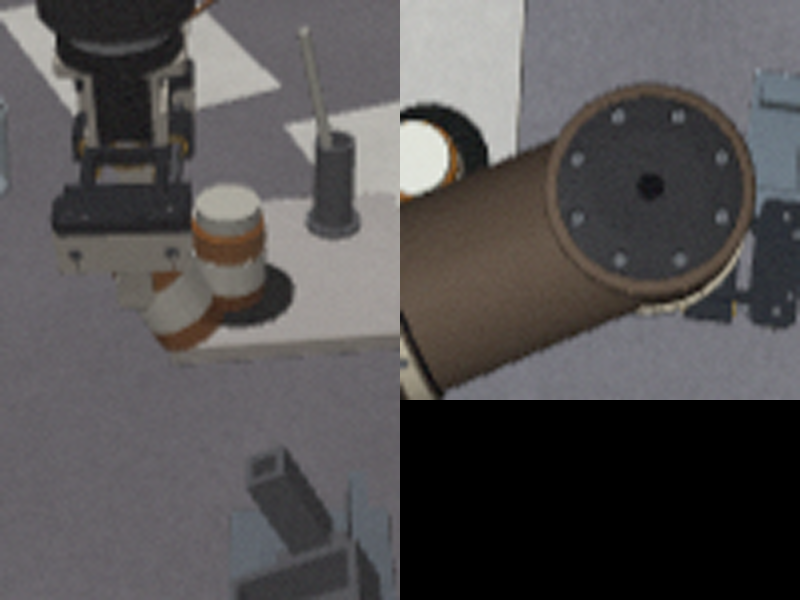

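{"op": "servo_tool", "data": {
  "targets": [
    {"dx":0,"dy":0,"dz":-2,"spin":0,"grip":40},
    {"dx":0,"dy":0,"dz":-4.5,"spin":0,"grip":40},
    {"dx":0,"dy":0,"dz":-7,"spin":0,"grip":40},
    {"dx":0,"dy":0,"dz":-9,"spin":0,"grip":40},
    {"dx":0,"dy":0,"dz":-10,"spin":0,"grip":40},
    {"dx":0,"dy":0,"dz":-10.5,"spin":0,"grip":40},
    {"dx":0,"dy":0,"dz":-10.7,"spin":0,"grip":40},
    {"dx":0,"dy":0,"dz":-10.8,"spin":0,"grip":40},
    {"dx":0,"dy":0,"dz":-10.9,"spin":0,"grip":40},
    {"dx":0,"dy":0,"dz":-10.9,"spin":0,"grip":40}
  ]
}}

```text
time_s: 18.97
tcp_pos: [0.485, -0.0104, 0.0172]
eef_rot: [-180.0, -0.1, -7.5]
contact_force: [0.0, 0.3, -2.3]
gripper_width: 0.0494
```

```bash
python3 st.py
```

```text
18.9667 [485.  -10.4  17.2] [-1.7997e+02 -7.0000e-02 -7.5100e+00] w 49.4 F [ 0.   0.3 -2.3] q [ 22.  14. -35.   0. -41.  60.]
```

{"op": "servo_tool", "data": {
  "targets": [
    {"dx":0,"dy":0,"dz":-0.1,"spin":0,"grip":40},
    {"dx":0,"dy":0,"dz":-0.2,"spin":0,"grip":40},
    {"dx":0,"dy":0,"dz":-0.3,"spin":0,"grip":40},
    {"dx":0.5,"dy":-0.07,"dz":-0.3,"spin":0,"grip":40},
    {"dx":1.0,"dy":-0.13,"dz":-0.3,"spin":0,"grip":40},
    {"dx":1.5,"dy":-0.2,"dz":-0.3,"spin":0,"grip":40},
    {"dx":2.0,"dy":-0.26,"dz":-0.3,"spin":0,"grip":40},
    {"dx":2.5,"dy":-0.33,"dz":-0.3,"spin":0,"grip":40},
    {"dx":3.0,"dy":-0.4,"dz":-0.4,"spin":0,"grip":40},
    {"dx":3.5,"dy":-0.46,"dz":-0.5,"spin":0,"grip":40}
  ],
  "squeeze": 9
}}

```text
time_s: 19.8
tcp_pos: [0.5196, -0.0152, 0.0113]
eef_rot: [180.0, 0.0, -7.5]
contact_force: [-5.9, 1.5, 12.2]
gripper_width: 0.0501
```

```bash
python3 st.py;  python3 - <<'E'
from h import *
s=r.capture("side"); cv2.imwrite("pics/s8.png",s)
for d in r.cut_out("bottle","side")[:3]:
    m=d["mask"]; ys,xs=np.nonzero(m); print(round(d["p"],2),d["extent"])
    if d["extent"][3]<330:
        for y in np.unique(ys)[::2]: print(y,xs[ys==y].min(),xs[ys==y].max())
# expected upright bottle outline centred at tcp
for h in(0,30,60): print(h,proj("side",[[.52-.025,-.0146,h/1e3],[.52+.025,-.0146,h/1e3],[.52,-.0396,h/1e3]]).round(1).tolist())
E
```

```text
19.8 [519.6 -15.2  11.3] [ 1.7999e+02  4.0000e-02 -7.5000e+00] w 50.1 F [-5.9  1.5 12.2] q [ 20.  17. -31.  -0. -42.  63.]
0.96 [281.7, 338.5, 342.4, 371.5]
0.78 [295.1, 200.0, 313.7, 241.8]
200 300 300
224 307 307
226 305 309
228 304 309
230 294 310
232 294 310
234 294 309
236 295 308
238 297 305
0 [[291.8, 234.3], [308.8, 232.3], [301.4, 239.3]]
30 [[291.2, 226.7], [308.5, 224.7], [301.0, 231.6]]
60 [[290.6, 218.9], [308.2, 216.9], [300.5, 223.7]]
```

{"op": "servo_tool", "data": {
  "targets": [
    {"dx":0,"dy":0,"dz":0.1,"spin":0,"grip":40},
    {"dx":0.2,"dy":0,"dz":0.2,"spin":0,"grip":40},
    {"dx":0.3,"dy":0,"dz":0.2,"spin":0,"grip":100},
    {"dx":0.3,"dy":0,"dz":0.2,"spin":0,"grip":100},
    {"dx":0.3,"dy":0,"dz":0.2,"spin":0,"grip":100},
    {"dx":0.3,"dy":0,"dz":0.2,"spin":0,"grip":100},
    {"dx":0.3,"dy":0,"dz":0.2,"spin":0,"grip":100},
    {"dx":0.3,"dy":0,"dz":0.2,"spin":0,"grip":100},
    {"dx":0.3,"dy":0,"dz":0.2,"spin":0,"grip":100},
    {"dx":0.3,"dy":0,"dz":0.2,"spin":0,"grip":100}
  ]
}}

```text
time_s: 20.73
tcp_pos: [0.5225, -0.0151, 0.0136]
eef_rot: [-180.0, -0.0, -7.5]
contact_force: [0.4, -1.0, -0.8]
gripper_width: 0.0872
```

```bash
python3 st.py
```

```text
20.7333 [522.5 -15.1  13.6] [-1.80e+02 -1.00e-02 -7.49e+00] w 87.2 F [ 0.4 -1.  -0.8] q [ 20.  17. -31.   0. -42.  63.]
```

{"op": "servo_tool", "data": {
  "targets": [
    {"dx":0,"dy":0,"dz":3,"spin":0,"grip":100},
    {"dx":0,"dy":0,"dz":7,"spin":0,"grip":100},
    {"dx":0,"dy":0,"dz":11,"spin":0,"grip":100},
    {"dx":0,"dy":0,"dz":14,"spin":0,"grip":100},
    {"dx":0,"dy":0,"dz":15,"spin":0,"grip":100},
    {"dx":0.8,"dy":3.5,"dz":15,"spin":0,"grip":100},
    {"dx":1.6,"dy":7,"dz":15,"spin":0,"grip":100},
    {"dx":2.5,"dy":10.5,"dz":15,"spin":0,"grip":100},
    {"dx":3.5,"dy":14,"dz":15,"spin":0,"grip":100},
    {"dx":4.1,"dy":16.5,"dz":15,"spin":0,"grip":100}
  ]
}}

```text
time_s: 21.57
tcp_pos: [0.564, 0.1525, 0.1633]
eef_rot: [-180.0, -0.0, -7.5]
contact_force: [0.1, 0.5, -0.1]
gripper_width: 0.0877
```

```bash
python3 st.py; python3 - <<'E'
from h import *
r.capture("side"); t=r.capture("top")
for n in("side","top"):
  for q in("bottle","jar"):
    for d in r.cut_out(q,n)[:3]:
        ys,xs=np.nonzero(d["mask"]); print(n,q,round(d["p"],2),d["extent"],round(xs.mean(),1),round(ys.mean(),1))
P=lambda x,y,z:np.array([[x,y,z]])/1e3
for y in(-15,-8): print([proj("side",P(523,y,z)).round(1).tolist() for z in(0,118)],[proj("top",P(523,y,z)).round(1).tolist() for z in(0,118)])
s=r.capture("side");cv2.imwrite("pics/s9.png",s)
E
```

```text
21.5667 [564.  152.5 163.3] [-1.7999e+02 -1.0000e-02 -7.4500e+00] w 87.7 F [ 0.1  0.5 -0.1] q [ 34.  13. -13.  -0. -64.  48.]
side bottle 0.94 [283.5, 341.2, 343.9, 371.5] 310.0 355.5
side bottle 0.67 [293.5, 197.7, 311.9, 239.8] 301.7 219.5
side bottle 0.2 [290.0, 121.8, 383.3, 212.4] 333.6 180.6
side jar 0.87 [298.3, 165.0, 317.2, 195.9] 306.9 181.5
top bottle 0.93 [446.7, 192.5, 467.0, 233.2] 454.5 213.5
top bottle 0.71 [317.9, 192.7, 333.1, 215.6] 322.8 202.8
top jar 0.58 [251.6, 178.9, 273.5, 202.6] 263.7 193.9
[[[301.3, 233.3]], [[299.7, 201.8]]] [[[322.3, 205.9]], [[322.7, 202.0]]]
[[[301.0, 231.7]], [[299.4, 200.3]]] [[[319.9, 205.9]], [[320.1, 202.0]]]
```

{"op": "servo_tool", "data": {
  "targets": [
    {"dx":0,"dy":-0.5,"dz":-3,"spin":0,"grip":100},
    {"dx":0,"dy":-0.5,"dz":-6.5,"spin":0,"grip":100},
    {"dx":0,"dy":-0.5,"dz":-10,"spin":0,"grip":100},
    {"dx":0,"dy":-0.5,"dz":-12.5,"spin":0,"grip":100},
    {"dx":0,"dy":-0.5,"dz":-14,"spin":0,"grip":100},
    {"dx":0,"dy":-0.5,"dz":-14.6,"spin":0,"grip":100},
    {"dx":0,"dy":-0.5,"dz":-14.7,"spin":0,"grip":100},
    {"dx":0,"dy":-0.5,"dz":-14.7,"spin":0,"grip":50},
    {"dx":0,"dy":-0.5,"dz":-14.7,"spin":0,"grip":50},
    {"dx":0,"dy":-0.5,"dz":-14.7,"spin":0,"grip":50}
  ],
  "squeeze": 15
}}

```text
time_s: 22.75
tcp_pos: [0.5644, 0.1453, 0.0181]
eef_rot: [-179.9, -0.1, -7.5]
contact_force: [0.9, 0.3, 1.2]
gripper_width: 0.0731
```

{"op": "servo_tool", "data": {
  "targets": [
    {"dx":0,"dy":0,"dz":0,"spin":0,"grip":50},
    {"dx":0,"dy":0,"dz":0,"spin":0,"grip":50},
    {"dx":0,"dy":0,"dz":0,"spin":0,"grip":50},
    {"dx":0,"dy":0,"dz":0,"spin":0,"grip":50},
    {"dx":0,"dy":0,"dz":0,"spin":0,"grip":50},
    {"dx":0,"dy":0,"dz":0,"spin":0,"grip":50},
    {"dx":0,"dy":0,"dz":0,"spin":0,"grip":50},
    {"dx":0,"dy":0,"dz":0,"spin":0,"grip":50},
    {"dx":0,"dy":0,"dz":0,"spin":0,"grip":50},
    {"dx":0,"dy":0,"dz":0,"spin":0,"grip":50}
  ]
}}

```text
time_s: 23.58
tcp_pos: [0.5647, 0.1461, 0.0178]
eef_rot: [-179.9, -0.1, -7.5]
contact_force: [0.4, 3.2, 6.3]
gripper_width: 0.0575
```

```bash
python3 st.py
```

```text
23.5833 [564.7 146.1  17.8] [-1.7989e+02 -1.4000e-01 -7.4600e+00] w 57.5 F [0.4 3.2 6.3] q [ 34.  21. -23.   0. -45.  49.]
```

{"op": "servo_tool", "data": {
  "targets": [
    {"dx":0,"dy":0,"dz":0,"spin":0,"grip":50},
    {"dx":0,"dy":0,"dz":0.5,"spin":0,"grip":50},
    {"dx":0,"dy":0,"dz":2,"spin":0,"grip":50},
    {"dx":0,"dy":0,"dz":4.5,"spin":0,"grip":50},
    {"dx":0,"dy":0,"dz":7.5,"spin":0,"grip":50},
    {"dx":0,"dy":0,"dz":10.5,"spin":0,"grip":50},
    {"dx":0,"dy":0,"dz":13,"spin":0,"grip":50},
    {"dx":0,"dy":-1,"dz":14,"spin":0,"grip":50},
    {"dx":-0.1,"dy":-3.5,"dz":14,"spin":0,"grip":50},
    {"dx":-0.2,"dy":-6.5,"dz":14,"spin":0,"grip":50}
  ],
  "squeeze": 25
}}

```text
time_s: 24.42
tcp_pos: [0.5609, 0.0799, 0.1567]
eef_rot: [-180.0, 0.0, -7.4]
contact_force: [0.6, -0.8, -3.2]
gripper_width: 0.0576
```

{"op": "servo_tool", "data": {
  "targets": [
    {"dx":-0.1,"dy":-3.3,"dz":0,"spin":0,"grip":50},
    {"dx":-0.2,"dy":-6.6,"dz":0,"spin":0,"grip":50},
    {"dx":-0.3,"dy":-10,"dz":0,"spin":0,"grip":50},
    {"dx":-0.4,"dy":-13.5,"dz":0,"spin":0,"grip":50},
    {"dx":-0.5,"dy":-17,"dz":0,"spin":0,"grip":50},
    {"dx":-0.6,"dy":-20.5,"dz":0,"spin":0,"grip":50},
    {"dx":-0.7,"dy":-24,"dz":0,"spin":0,"grip":50},
    {"dx":-0.8,"dy":-27,"dz":0,"spin":0,"grip":50},
    {"dx":-0.9,"dy":-29.5,"dz":0,"spin":0,"grip":50},
    {"dx":-1.0,"dy":-30.5,"dz":0,"spin":0,"grip":50}
  ]
}}

```text
time_s: 25.25
tcp_pos: [0.5495, -0.2282, 0.1552]
eef_rot: [180.0, 0.2, -7.6]
contact_force: [0.5, 0.9, -0.8]
gripper_width: 0.0571
```

```bash
python3 st.py; cat > jar.py <<'E'
from h import *
from scipy.optimize import least_squares
s=r.capture("side"); cv2.imwrite("pics/s10.png",s); T=np.array(r.get_state()["tcp_pos"])
for d in r.cut_out("jar","side")[:3]:
    ys,xs=np.nonzero(d["mask"]); print(round(d["p"],2),d["extent"],len(xs))
    if 200<d["extent"][1]:
        for y in np.unique(ys)[::2]: print(y,xs[ys==y].min(),xs[ys==y].max())
t=np.linspace(0,6.28,60)
for dy in(0,.005):
  b=T+[0,dy,.0032]
  uv=proj("side",np.c_[b[0]+.029*np.cos(t),b[1]+.029*np.sin(t),0*t+b[2]]); print(dy,"pred base",uv.min(0).round(1),uv.max(0).round(1))
E
python3 jar.py
```

```text
25.25 [ 549.5 -228.2  155.2] [ 1.7999e+02  1.7000e-01 -7.6500e+00] w 57.1 F [ 0.5  0.9 -0.8] q [ -4.  15. -12.   0. -63.  86.]
0.29 [232.8, 144.9, 254.6, 173.7] 438
0 pred base [309.3 236.6] [335.5 255.5]
0.005 pred base [309.  235.1] [335.1 253.8]
```

```bash
python3 - <<'E'
import cv2,numpy as np
im=cv2.imread("pics/s10.png").astype(int)
for y in range(214,290,2):
    print(y,"".join("A" if p[2]-p[0]>35 else("W" if p.min()>130 else("d" if p.max()<60 else("s" if p.max()<85 else "."))) for p in im[y,296:356]))
E
```

```text
214 AAAAAAAsdddddddddddddddddddddddddddddAddddddddds............
216 AAAAAAAsdddddddddddddddddddddddddddddddddddddddd............
218 AAAAAAAdddddddddddddddddddddddddddddddddddddddddds..........
220 AAAAAAsddddddddddddddddddddddddddddddddddddddddddd..........
222 AAAAAAsddddssdddddddddddddddddddddddddddddddssdddds.........
224 ..AAAAsdddddddddddddddddddddddddddddddssdddddddddds.........
226 .......ddddddddddsddddddddddddddddddddddddddddddddd.........
228 .......ddddddddddddddddddddddddddddddddddddddddddds.........
230 .......ddddddddddddddddddddddddddddddddsssddddsds...........
232 ............................................................
234 AAA.......................................ssss..............
236 .AAAAAA....ssds............................s................
238 .....A......................................................
240 ............................................................
242 ............................................................
244 ......................................s.....................
246 .............As......................ss.................
[... 669 characters left out ...]
...sddssssssdssssssssssssss......sddddd...........
270 .............sddssssssssssssss..............ddddds...s......
272 .............sddddssssss....................ddddds...s......
274 .............sddddd.........................sdddds..........
276 .............sddddds........................sddddd..........
278 .............sddddd.........................sddddd..........
280 .............sddddds........................sddddd..........
282 .............sddddds........................sddddds.........
284 .............sddddds.................sssssssssdddds.........
286 .............sddddd.............ssssssssssssssssdds.........
288 .............sddsss.....sssssssssssssssssssssssssds.........
```

{"op": "servo_tool", "data": {
  "targets": [
    {"dx":0,"dy":0,"dz":-2,"spin":0,"grip":50},
    {"dx":0,"dy":0,"dz":-4,"spin":0,"grip":50},
    {"dx":0,"dy":0,"dz":-6,"spin":0,"grip":50},
    {"dx":0,"dy":0,"dz":-7.5,"spin":0,"grip":50},
    {"dx":0,"dy":0,"dz":-8.5,"spin":0,"grip":50},
    {"dx":0,"dy":0,"dz":-9.3,"spin":0,"grip":50},
    {"dx":0,"dy":0,"dz":-10,"spin":0,"grip":50},
    {"dx":0,"dy":0,"dz":-10.5,"spin":0,"grip":50},
    {"dx":0,"dy":0,"dz":-10.8,"spin":0,"grip":50},
    {"dx":0,"dy":0,"dz":-10.8,"spin":0,"grip":50}
  ]
}}

```text
time_s: 26.18
tcp_pos: [0.5514, -0.2249, 0.0483]
eef_rot: [-180.0, 0.0, -7.5]
contact_force: [0.5, 0.1, -1.2]
gripper_width: 0.0569
```

```bash
python3 st.py
```

```text
26.1833 [ 551.4 -224.9   48.3] [-1.80e+02  2.00e-02 -7.49e+00] w 56.9 F [ 0.5  0.1 -1.2] q [ -3.  20. -20.  -0. -50.  86.]
```

{"op": "servo_tool", "data": {
  "targets": [
    {"dx":0,"dy":-0.2,"dz":-0.4,"spin":0,"grip":50},
    {"dx":0,"dy":-0.3,"dz":-0.7,"spin":0,"grip":50},
    {"dx":0,"dy":-0.3,"dz":-0.9,"spin":0,"grip":50},
    {"dx":-0.2,"dy":-0.3,"dz":-1.0,"spin":0,"grip":50},
    {"dx":-0.4,"dy":-0.25,"dz":-1.15,"spin":0,"grip":50},
    {"dx":-0.6,"dy":-0.2,"dz":-1.3,"spin":0,"grip":50},
    {"dx":-0.8,"dy":-0.2,"dz":-1.45,"spin":0,"grip":50},
    {"dx":-0.9,"dy":-0.2,"dz":-1.6,"spin":0,"grip":50},
    {"dx":-0.9,"dy":-0.2,"dz":-1.6,"spin":0,"grip":50},
    {"dx":-0.9,"dy":-0.2,"dz":-1.6,"spin":0,"grip":50}
  ],
  "squeeze": 10
}}

```text
time_s: 27.02
tcp_pos: [0.5487, -0.2281, 0.0363]
eef_rot: [179.9, -0.7, -7.4]
contact_force: [7.4, -1.2, 8.8]
gripper_width: 0.0575
```

```bash
python3 st.py
```

```text
27.0167 [ 548.7 -228.1   36.3] [179.93  -0.68  -7.36] w 57.5 F [ 7.4 -1.2  8.8] q [ -4.  21. -21.   0. -48.  86.]
```

{"op": "servo_tool", "data": {
  "targets": [
    {"dx":0,"dy":0,"dz":0,"spin":0,"grip":50},
    {"dx":0,"dy":0,"dz":0,"spin":0,"grip":50},
    {"dx":-0.2,"dy":0,"dz":-0.1,"spin":0,"grip":50},
    {"dx":-0.4,"dy":0,"dz":-0.3,"spin":0,"grip":50},
    {"dx":-0.6,"dy":0,"dz":-0.5,"spin":0,"grip":50},
    {"dx":-0.8,"dy":0,"dz":-0.7,"spin":0,"grip":50},
    {"dx":-1,"dy":0,"dz":-0.9,"spin":0,"grip":50},
    {"dx":-1,"dy":0,"dz":-0.9,"spin":0,"grip":50},
    {"dx":-1,"dy":0,"dz":-0.9,"spin":0,"grip":50},
    {"dx":-1,"dy":0,"dz":-0.9,"spin":0,"grip":50}
  ],
  "squeeze": 6
}}

```text
time_s: 27.85
tcp_pos: [0.5314, -0.2269, 0.0229]
eef_rot: [-180.0, 0.1, -7.5]
contact_force: [0.7, -0.4, -1.5]
gripper_width: 0.0574
```

```bash
python3 st.py
```

```text
27.85 [ 531.4 -226.9   22.9] [-1.7999e+02  1.2000e-01 -7.5100e+00] w 57.4 F [ 0.7 -0.4 -1.5] q [ -4.  21. -23.  -0. -46.  86.]
```

{"op": "servo_tool", "data": {
  "targets": [
    {"dx":0,"dy":0,"dz":0,"spin":0,"grip":75},
    {"dx":0,"dy":0,"dz":0,"spin":0,"grip":100},
    {"dx":0,"dy":0,"dz":0,"spin":0,"grip":100},
    {"dx":0,"dy":0,"dz":0,"spin":0,"grip":100},
    {"dx":0,"dy":0,"dz":0,"spin":0,"grip":100},
    {"dx":0,"dy":0,"dz":1,"spin":0,"grip":100},
    {"dx":0,"dy":0,"dz":4,"spin":0,"grip":100},
    {"dx":0,"dy":0,"dz":8,"spin":0,"grip":100},
    {"dx":0,"dy":0,"dz":12,"spin":0,"grip":100},
    {"dx":0,"dy":0,"dz":15,"spin":0,"grip":100}
  ]
}}

```text
time_s: 28.68
tcp_pos: [0.5332, -0.2274, 0.178]
eef_rot: [180.0, -0.2, -7.5]
contact_force: [1.0, 0.2, 0.4]
gripper_width: 0.0879
```

```bash
python3 st.py
```

```text
28.6833 [ 533.2 -227.4  178. ] [179.96  -0.18  -7.47] w 87.9 F [1.  0.2 0.4] q [ -4.  12. -13.   0. -65.  86.]
```

```bash
python3 - <<'E'
from h import *
ims={n:r.capture(n) for n in("side","top")}
for n in ims:
  cv2.imwrite(f"pics/{n}11.png",ims[n])
  for q in("bottle","jar"):
    for d in r.cut_out(q,n)[:3]:
        ys,xs=np.nonzero(d["mask"]); print(n,q,round(d["p"],2),d["extent"],round(xs.mean(),1),round(ys.mean(),1))
for n,(x0,x1,y0,y1),in (("side",(288,316,190,245)),("top",(305,345,185,222))):
    p=ims[n].astype(int); print(n)
    for y in range(y0,y1,2 if n=="side" else 1): print(y,"".join("A" if v[2]-v[0]>35 else("W" if v.min()>130 else("d" if v.max()<60 else ".")) for v in p[y,x0:x1]))
P=lambda x,y,z:np.array([[x,y,z]])/1e3
for x,y in((526,-14),): print(x,[proj("side",P(x,y,z)).round(1).tolist() for z in(0,118)],[proj("top",P(x,y,z)).round(1).tolist() for z in(0,118)])
E
```

```text
side bottle 0.83 [283.3, 339.5, 341.9, 368.7] 309.7 355.2
side bottle 0.66 [294.3, 232.1, 311.7, 240.8] 303.1 235.5
side jar 0.87 [300.0, 250.8, 336.3, 287.2] 316.3 270.6
side jar 0.72 [221.8, 329.6, 253.3, 378.4] 234.4 356.9
top bottle 0.55 [447.1, 194.9, 466.7, 234.3] 455.4 216.4
top jar 0.48 [384.6, 198.0, 407.6, 214.0] 397.0 204.4
side
190 ...WWWWW.d.......dddd.A.....
192 ...WWWWWdd...ddddddddddddddd
194 ....WWWWdd...ddddddddddddddd
196 ....WWWW.d..ddddddddd.dddddd
198 ....WWWWWW..ddddddddd.dddddd
200 ....WWWWWW..dddd..ddd.dddddd
202 ....WWWWWW..dddd.W.WW.dddddd
204 ....WWWW....dddd...WW.dddddd
206 .....WWW....dddd......dddddd
208 .......A...ddddddddddddddddd
210 .....ddddddddddddddddddddddd
212 .....ddddddddddddddddddddddd
214 .....dddd..ddddddddddddddddd
216 .....dddddddddd..ddddddddddd
218 .....ddddddddddddddddddddddd
220 .....ddddddddddddddddddddddd
222 ......ddd...................
224 ............................
226 ............................
228 ............................
230 ............................
232 ............................
234 .......AAAA........A........
[... 1212 characters left out ...]
.....................................
209 .....d..................................
210 ........................................
211 ........................................
212 ........................................
213 ........................................
214 ........................................
215 ........................................
216 ........................................
217 ........................................
218 ........................................
219 ........................................
220 ....dd..................................
221 ....d...................................
526 [[[302.3, 232.9]], [[300.7, 201.5]]] [[[321.9, 204.9]], [[322.3, 200.9]]]
```

{"op": "servo_tool", "data": {
  "targets": [
    {"dx":0,"dy":3.5,"dz":0,"spin":0,"grip":100},
    {"dx":-0.2,"dy":7,"dz":0,"spin":0,"grip":100},
    {"dx":-0.3,"dy":10.5,"dz":0,"spin":0,"grip":100},
    {"dx":-0.4,"dy":14,"dz":0,"spin":0,"grip":100},
    {"dx":-0.5,"dy":17.5,"dz":0,"spin":0,"grip":100},
    {"dx":-0.5,"dy":20,"dz":0,"spin":0,"grip":100},
    {"dx":-0.5,"dy":21,"dz":0,"spin":0,"grip":100},
    {"dx":-0.5,"dy":21,"dz":0,"spin":0,"grip":100},
    {"dx":-0.5,"dy":21,"dz":-1,"spin":0,"grip":100},
    {"dx":-0.5,"dy":21,"dz":-2,"spin":0,"grip":100}
  ]
}}

```text
time_s: 29.82
tcp_pos: [0.5274, -0.0177, 0.1525]
eef_rot: [180.0, 0.0, -7.5]
contact_force: [0.3, -0.6, -1.0]
gripper_width: 0.0875
```

```bash
python3 st.py
```

```text
29.8167 [527.4 -17.7 152.5] [ 1.80e+02  1.00e-02 -7.51e+00] w 87.5 F [ 0.3 -0.6 -1. ] q [ 19.   8. -21.  -0. -61.  63.]
```

{"op": "servo_tool", "data": {
  "targets": [
    {"dx":0,"dy":0,"dz":-3,"spin":0,"grip":100},
    {"dx":0,"dy":0,"dz":-6.5,"spin":0,"grip":100},
    {"dx":0,"dy":0,"dz":-9.5,"spin":0,"grip":100},
    {"dx":0,"dy":0,"dz":-12,"spin":0,"grip":100},
    {"dx":0,"dy":0,"dz":-13.3,"spin":0,"grip":100},
    {"dx":0,"dy":0,"dz":-13.8,"spin":0,"grip":50},
    {"dx":0,"dy":0,"dz":-13.8,"spin":0,"grip":40},
    {"dx":0,"dy":0,"dz":-13.8,"spin":0,"grip":40},
    {"dx":0,"dy":0,"dz":-13.8,"spin":0,"grip":40},
    {"dx":0,"dy":0,"dz":-13.8,"spin":0,"grip":40}
  ],
  "squeeze": 12
}}

```text
time_s: 30.65
tcp_pos: [0.5283, -0.017, 0.0166]
eef_rot: [-180.0, -0.1, -7.5]
contact_force: [1.0, -0.6, -0.2]
gripper_width: 0.06
```

{"op": "servo_tool", "data": {
  "targets": [
    {"dx":0,"dy":0,"dz":0,"spin":0,"grip":40},
    {"dx":0,"dy":0,"dz":0,"spin":0,"grip":40},
    {"dx":0,"dy":0,"dz":0,"spin":0,"grip":40},
    {"dx":0,"dy":0,"dz":0,"spin":0,"grip":40},
    {"dx":0,"dy":0,"dz":0,"spin":0,"grip":40},
    {"dx":0,"dy":0,"dz":0,"spin":0,"grip":40},
    {"dx":0,"dy":0,"dz":0,"spin":0,"grip":40},
    {"dx":0,"dy":0,"dz":0,"spin":0,"grip":40},
    {"dx":0,"dy":0,"dz":0,"spin":0,"grip":40},
    {"dx":0,"dy":0,"dz":0,"spin":0,"grip":40}
  ]
}}

```text
time_s: 31.48
tcp_pos: [0.5283, -0.0167, 0.0164]
eef_rot: [-180.0, -0.1, -7.5]
contact_force: [-0.8, 1.3, 7.4]
gripper_width: 0.0499
```

```bash
python3 st.py
```

```text
31.4833 [528.3 -16.7  16.4] [-1.7997e+02 -9.0000e-02 -7.4600e+00] w 49.9 F [-0.8  1.3  7.4] q [ 19.  17. -30.   0. -43.  63.]
```

{"op": "servo_tool", "data": {
  "targets": [
    {"dx":0,"dy":0,"dz":0,"spin":0,"grip":40},
    {"dx":0,"dy":0,"dz":0.5,"spin":0,"grip":40},
    {"dx":0,"dy":0,"dz":2,"spin":0,"grip":40},
    {"dx":0,"dy":0,"dz":4.5,"spin":0,"grip":40},
    {"dx":0.3,"dy":1,"dz":6,"spin":0,"grip":40},
    {"dx":1.0,"dy":4,"dz":7,"spin":0,"grip":40},
    {"dx":1.9,"dy":7.5,"dz":7,"spin":0,"grip":40},
    {"dx":2.8,"dy":11,"dz":7,"spin":0,"grip":40},
    {"dx":3.6,"dy":14,"dz":7,"spin":0,"grip":40},
    {"dx":4.1,"dy":16.0,"dz":7,"spin":0,"grip":40}
  ],
  "squeeze": 22
}}

```text
time_s: 32.32
tcp_pos: [0.5686, 0.1454, 0.0854]
eef_rot: [-180.0, 0.0, -7.4]
contact_force: [0.6, -0.1, -2.2]
gripper_width: 0.0492
```

```bash
python3 st.py; python3 - <<'E'
from h import *
s=r.capture("side"); p=s.astype(int); cv2.imwrite("pics/s12.png",s)
for y in range(168,206,1): print(y,"".join("A" if v[2]-v[0]>35 else("W" if v.min()>130 else("d" if v.max()<45 else ".")) for v in p[y,284:345]))
T=np.array(r.get_state()["tcp_pos"]); t=np.linspace(0,6.28,60)
for dy in(0,.004):
  b=T+[0,dy,-.0164]; uv=proj("side",np.c_[b[0]+.025*np.cos(t),b[1]+.025*np.sin(t),0*t+b[2]]); print(dy,uv.min(0).round(1),uv.max(0).round(1))
E
```

```text
32.3167 [568.6 145.4  85.4] [-1.80e+02  2.00e-02 -7.44e+00] w 49.2 F [ 0.6 -0.1 -2.2] q [ 33.  17. -18.  -0. -54.  49.]
168 ................AAAAA........A.........................WWWWWW
169 ..................AAA..................................WWWWWW
170 ...................AA............WWWWWWWWWWW...........WWWWWW
171 ................................WWWWWWWWWWWW...........WWWWWW
172 ......WWWWWWWWWW.................WWWWWWWWWW............WWWWWW
173 ......WWWWWWWWWW.................WWWWWWWWW..............WWWWW
174 ......WWWWWWWWWW.................WWWWWWWWW..............WWWWW
175 ......WWWWWWWWWW................WWWWWWWWWW..............WWWWW
176 ......WWWWWWWWWW.................WWWWWWWWW..............WWWWW
177 ......WWWWWWWWWW.................WWWWWWWWWW.............WWWWW
178 .......WWWWWWWWW.................WWWWWWWWWW............WWWWWW
179 .......WWWWWWWWW.................WWWWWWWWWWWWW........WWWWWWW
180 .......WWWWWWWWW.AA.............WWWWWWWWWWWWWWWWWWWWWWWWWWWWW
181 .......WWWWWWWWW.AAAAAA....AA...WWWWWWWWWWWWWWWWWWWWWWWWWWWWW
182 .......WWWWWWWWW..AAAAAAAAAAAA..WWWWWWWWWWWWWWWWWWWW
[... 891 characters left out ...]
dddddd.d.ddddd.d.d..WWWWWWWWWWWWWWWWWWWWWW
197 ........WWWWW..dddddd.dddddddddd.ddd..WWWWWWWWWWWWWWWWWWWWWWW
198 ........WWWWWW.dddddddddddddddddddd...WWWWWWWWWWWWWWWWWWWWWWW
199 ........WWWWWWW...dddddddd.dddddd...WWWWWWWWWWWWWWWWWWWWWWWWW
200 ........WWWWWWWW.....ddddddddd.....WWWWWWWWWWWWWWWWWWWWWWWWWW
201 ........WWWWWWWWWW..............WWWWWWWWWWWWWWWWWWWWWWWWWWWWW
202 ........WWWWWWWWWWWWWWW.W...WWWWWWWWWWWWWWWWWWWWWWWWWWWWWWWWW
203 ........WWWWWWWWWWWWWWWWWWWWWWWWWWWWWWWWWWWWWWWWWWWWWWWWWWWWW
204 ........WWWWWWWWWWWWWWWWWWWWWWWWWWWWWWWWWWWWWWW..............
205 .........WWWWWWWWWWWWWWWWWWWWWWW.............................
0 [300.9 176.2] [316.6 185.3]
0.004 [300.7 175.5] [316.4 184.6]
```

{"op": "servo_tool", "data": {
  "targets": [
    {"dx":0.2,"dy":0,"dz":-1,"spin":0,"grip":40},
    {"dx":0.3,"dy":0,"dz":-2,"spin":0,"grip":40},
    {"dx":0.3,"dy":0,"dz":-3,"spin":0,"grip":40},
    {"dx":0.3,"dy":0,"dz":-3.8,"spin":0,"grip":40},
    {"dx":0.3,"dy":0,"dz":-4.3,"spin":0,"grip":40},
    {"dx":0.3,"dy":0,"dz":-4.6,"spin":0,"grip":40},
    {"dx":0.3,"dy":0,"dz":-4.7,"spin":0,"grip":40},
    {"dx":0.3,"dy":0,"dz":-4.8,"spin":0,"grip":40},
    {"dx":0.3,"dy":0,"dz":-4.9,"spin":0,"grip":40},
    {"dx":0.3,"dy":0,"dz":-4.9,"spin":0,"grip":40}
  ]
}}

```text
time_s: 33.2
tcp_pos: [0.5719, 0.1428, 0.0375]
eef_rot: [-180.0, -0.1, -7.5]
contact_force: [-1.2, -1.2, 2.2]
gripper_width: 0.0496
```

```bash
python3 st.py
```

```text
33.2 [571.9 142.8  37.5] [-1.7999e+02 -5.0000e-02 -7.4800e+00] w 49.6 F [-1.2 -1.2  2.2] q [ 33.  20. -21.   0. -48.  49.]
```

{"op": "servo_tool", "data": {
  "targets": [
    {"dx":0,"dy":0,"dz":0,"spin":0,"grip":70},
    {"dx":0,"dy":0,"dz":0,"spin":0,"grip":100},
    {"dx":0,"dy":0,"dz":0,"spin":0,"grip":100},
    {"dx":0,"dy":0,"dz":0,"spin":0,"grip":100},
    {"dx":0,"dy":0,"dz":0,"spin":0,"grip":100},
    {"dx":0,"dy":0,"dz":0,"spin":0,"grip":100},
    {"dx":0,"dy":0,"dz":2,"spin":0,"grip":100},
    {"dx":0,"dy":0,"dz":5,"spin":0,"grip":100},
    {"dx":0,"dy":0,"dz":8.5,"spin":0,"grip":100},
    {"dx":0,"dy":0,"dz":12,"spin":0,"grip":100}
  ]
}}

```text
time_s: 34.03
tcp_pos: [0.571, 0.1426, 0.1575]
eef_rot: [179.9, 0.1, -7.5]
contact_force: [1.3, 0.6, -0.5]
gripper_width: 0.0876
```

{"op": "servo_tool", "data": {
  "targets": [
    {"dx":0,"dy":0,"dz":3,"spin":0,"grip":100},
    {"dx":-3,"dy":0,"dz":5,"spin":0,"grip":100},
    {"dx":-6,"dy":1,"dz":6,"spin":0,"grip":100},
    {"dx":-9,"dy":3,"dz":6,"spin":0,"grip":100},
    {"dx":-11,"dy":6,"dz":6,"spin":0,"grip":100},
    {"dx":-13,"dy":9,"dz":6,"spin":0,"grip":100},
    {"dx":-15,"dy":12,"dz":6,"spin":0,"grip":100},
    {"dx":-17,"dy":15,"dz":6,"spin":0,"grip":100},
    {"dx":-19,"dy":18,"dz":6,"spin":0,"grip":100},
    {"dx":-20,"dy":21,"dz":6,"spin":0,"grip":100}
  ]
}}

```text
time_s: 34.87
tcp_pos: [0.3694, 0.3541, 0.2172]
eef_rot: [-179.9, 0.0, -7.5]
contact_force: [0.2, -0.8, 1.1]
gripper_width: 0.0875
```

```bash
python3 st.py; python3 - <<'E'
from h import *
ims={n:r.capture(n) for n in("side","top")}
for n in ims:
  for q in("bottle","jar","rod"):
    for d in r.cut_out(q,n)[:3]:
        ys,xs=np.nonzero(d["mask"]); print(n,q,round(d["p"],2),d["extent"],round(xs.mean(),1),round(ys.mean(),1))
for n in("stock_bottle","beaker","flask"): print(n,[d["extent"] for d in r.cut_out(n,"top")[:1]])
t=ims["top"][120:220,215:415]; s=ims["side"][115:300,285:365]
cv2.imwrite("pics/c13.png",np.hstack([cv2.copyMakeBorder(cv2.resize(s,None,fx=3,fy=3,interpolation=cv2.INTER_CUBIC),0,0,0,0,0),cv2.copyMakeBorder(cv2.resize(t,None,fx=2.7,fy=2.7,interpolation=cv2.INTER_CUBIC),0,285,0,0,0)]))
P=lambda x,y,z:np.array([[x,y,z]])/1e3
print([proj("side",P(570,149.5,z)).round(1).tolist() for z in(21,139)],[proj("top",P(570,149.5,z)).round(1).tolist() for z in(21,139)])
E
```

```text
34.8667 [369.4 354.1 217.2] [-179.93    0.     -7.45] w 87.5 F [ 0.2 -0.8  1.1] q [ 66.   4. -17.  -0. -69.  17.]
side bottle 0.96 [300.0, 160.6, 318.6, 197.6] 308.7 180.8
side bottle 0.61 [282.3, 339.6, 343.5, 370.5] 310.0 355.6
side bottle 0.6 [326.9, 127.6, 332.0, 157.5] 327.9 139.4
side jar 0.83 [301.3, 251.5, 336.0, 286.0] 317.1 270.7
top bottle 0.98 [445.2, 189.2, 465.4, 230.2] 454.5 213.1
top bottle 0.88 [256.4, 178.7, 276.8, 199.9] 266.9 188.0
top bottle 0.32 [223.0, 102.6, 294.5, 208.5] 257.0 171.9
top jar 0.68 [385.6, 182.7, 410.7, 212.7] 396.4 196.6
top rod 0.56 [221.3, 154.4, 240.0, 155.1] 228.7 155.6
stock_bottle [[295.1, 102.8, 318.8, 137.4]]
beaker [[174.3, 254.5, 182.7, 271.2]]
flask [[433.9, 253.5, 459.4, 278.0]]
[[[309.2, 192.4]], [[308.2, 161.7]]] [[[266.5, 190.1]], [[262.3, 184.8]]]
```

View pics/c13.png

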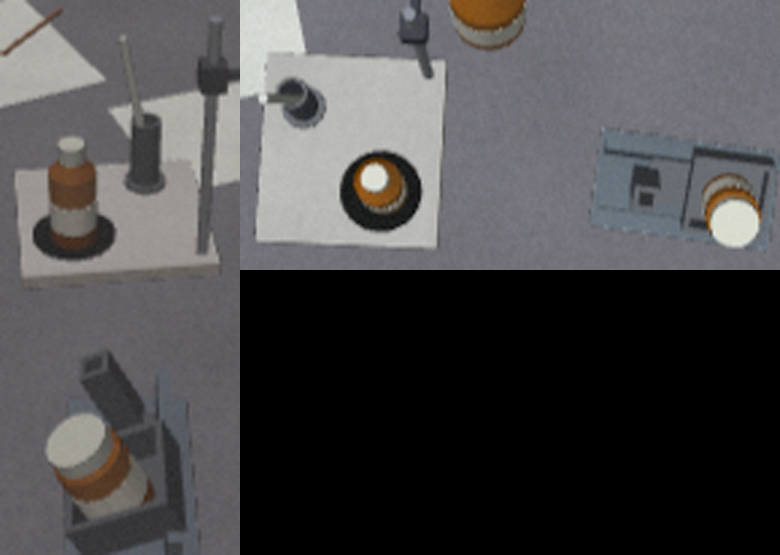

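```bash
python3 -c "
from plant import r
print(r.close_job())"
```

```text
the job is handed in; nothing more can be done
None
```

The swap and the rod move are both done, and I handed the job in at about 35 s of the 72 s allowed. No verdict was reported.

**What I did:**
1. Moved the rod from the sleeve into the holder.
2. Took the bottle out of the tray and stood it upright on the free bench.
3. Lowered the jar into the tray and tilted it until it sat flat.
4. Set the bottle on the pad and drew the arm clear.

**Last checks, from the side and top pictures:**
- **Bottle:** it stands upright on the pad. I estimate it is 4 to 7 mm off the pad's centre, against 20 mm allowed.
- **Jar:** it lies in the tray with its cap outwards, leaning as the tray does. When I let go, its height matched a seated jar to about 1 mm, going by my estimate of the tool height.
- **Rod:** it stands in the holder, leaning against the rim by roughly 11 degrees. The height of its top end fits a rod resting on the floor, but the lower end itself can't be seen.
- **Stock bottle and flask:** the network's outlines are within about 3 pixels of where they started. I don't think either moved.
- **Beaker:** in the last top picture only a narrow part of it was picked out, with the arm nearby, so that check is weak. Nothing was moved near it.

**What went wrong or disagreed:**
- **Tool height:** in the pictures the fingertips were about 45 mm higher than the reported tool position. My first grip on the bottle therefore caught only its cap. I reopened, corrected the height and confirmed each later grip by its width.
- **Rod release:** the rod slipped from the fingers just before I meant to let go, when it was already deep in the holder.

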